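# Stop a rocking panel: press its corners, pack the low one

### The arm

A 6-joint arm with a two-finger parallel gripper is mounted at the origin on the work surface. World frame = base frame: x ahead of the robot, y to its left, z up, the work surface at z = 0. Lengths are in mm, angles in rad, forces in N, time in s.
With the tool pointing down it reaches from about 325 to 850 mm from the base axis. Payload 4.4 kg.
Tool frame: the origin (TCP) lies at the very end of the fingers, on their centre line; the grasp point (between the pads) lies 19 mm behind it; z points along the fingers, x is the direction in which the jaws open and shut, and the axes are right-handed (so a half turn about z gives the same grasp; the last joint's range is limited). The gripper opens to 94 mm and grips with 3 to 60 N. Pads are 16 mm wide; open, the fingers measure 119 mm over their backs; the gripper's body (75 mm by 177 mm) begins 78 mm behind the grasp point.
Start: joints at [-1.353, 0.207, 1.542, -0, 1.393, -0.15], TCP at [206.737, -536.551, 205.447] pointing down, gripper open.
Joint ranges: [-2.73, 2.73], [-0.86, 2.22], [0.23, 2.46], [-1.11, 4.25], [0.08, 2.63], [-2.82, 2.82]. Speed limits (rad/s): [2.79, 2.79, 3.14, 3.14, 3.14, 3.14].

### API

Orientations are given as a 3x3 rotation matrix whose columns are the frame's x, y, z axes.
In Python, from rig import state, grab_frame, camera_params, finish_job gives the robot as it stands.
- The arm moves only by the tool play_rows, never from a script. Its argument "plan" is a list of rows, each an object of numbers: "tx", "ty", "tz": the shift along the world's x, y, z normalised to -1 to 1, where 1 is 0.05 m; "wx", "wy", "wz": the turn, a rotation vector about the world's x, y, z normalised to -1 to 1, where 1 is 0.08 rad. In form: [{"tx": .., "ty": .., "tz": .., "wx": .., "wy": .., "wz": ..}, ...]. A call has 1 to 8 rows; each row shifts and turns the commanded pose from where the row before left it; what a row does not reach is not made up. A row lasts 1/10 s, in which the tool goes at most 50 mm and 8.59 degrees, less where a joint would pass 70% of its speed; a pose out of reach is approached as far as the arm can. A call with a number of a shift or a turn outside -1 to 1 is refused whole. A call with a gripper value outside its range is refused whole. "claw" is the opening in per cent of the stroke, from 0 (shut) to 100 (fully open), set as the call begins (left out, the last holds). The fingers move at their own pace and stop on an object; "force" is the grip in N (left out, the last holds). Time passes only in rows, so rows that do not move let the fingers close. It gives the time, the measured TCP pose, the force and the opening at its end, in the units of the state.
- state(): the state, without advancing time (a new reading comes with each control period).
- grab_frame(name): name is "scene" or "top" or "wrist"; returns the picture (384x512x3 uint8, blue, green, red); there is no depth.
- camera_params(name): a dict with "intrinsics" (3x3 intrinsics, pixels), "dist" ([k1, k2, p1, p2, k3] as OpenCV has them; the pictures are not rectified), "extrinsics" (4x4, takes a point from world to camera coordinates). Camera axes: x right, y down, z forward; pixel columns grow to the right and rows downward; lengths in mm; the calibration is good to about 2 mm. A picture is of the moment at which its call begins: read the wrist's pose just before it. camera_params takes no time and is no camera call; for the wrist camera it gives the pose at the moment of the call.
- finish_job(): hands the job in, once; it reports no verdict.
The state is a dict: "time_s": time; "joint_positions": joint angles; "joint_vel": joint speeds; "tau": joint torques, N m; "ee_pos": TCP position; "tcp_rot": TCP orientation; "force": force on the tool from outside, world axes, zero at the start; "torque": the same for the moment, N m; "width": opening from 0.0 (shut) to 1.0 (fully open).
Only numpy, scipy, OpenCV 4.12 (cv2) and the standard library are available. Lean on these libraries where they do the work, as an engineer would, in place of code of your own. Each camera call takes 0.05 s, during which the arm holds its last target.

### The job

The walnut panel rocks on its stand because one of its four round pads is too low: with the fingertips press down on its corners one after the other, near left, far left, far right, near right, and feel which one gives. Then take the metal packer gauge out of its holder, push its blade fully home under that corner until its thick head meets the panel's edge, let go, and press that corner once more to prove that it no longer rocks. Leave the panel lying on its pads.

Things in the scene. Friction and masses are not known exactly. Their poses are not given: they have to be found in the camera images.
- stand: Flat steel plate 320 x 300 x 12 mm fixed on the bench, origin under its centre, x away from the robot, y left. On it, one below each corner point of the panel, stand four round pads 32 mm across, tops 36 mm above the bench; one of them, not known which, is 3.6 to 4.1 mm lower. Stop dowels 10 mm across, tops at 50 mm, stand 117 mm before and behind and 107 mm left and right of the centre.
- packer: Loose aluminium gauge, 36 g, 24 mm wide: flat blade 45 mm long, 3.4 mm thick, bevelled on top to about 2 mm over its last 9 mm, and a head 40 mm long, 10 mm high; one flat underside. Origin at the underside below the step from blade to head; -x to the nose. It starts level in the holder, only the blade out, underside 26 mm up: take it by the blade, put it down, take it again by the head.
- packer_head (a point): Centre of the packer's head, 20 mm from the step, 5 mm above its underside; axes as packer. Grip it across its 24 mm width.
- packer_blade (a point): Point on the middle line of the packer's blade, 26 mm from the step towards the nose, 1.7 mm above its underside; axes as packer. With the packer home this lies right under a corner point.
- holder: Wooden block 64 x 60 x 46 mm fixed on the bench, origin under its centre; the roofed pocket that holds the packer's head opens in its -x face (32 mm from the origin): the packer comes out along the holder's -x. The bench before it is clear for 130 mm, a good place to put the packer down.
- panel_center (a point): Centre of the loose walnut panel, 220 (x) x 200 (y) x 20 mm, 0.5 to 0.7 kg, underside 36 mm and top 56 mm above the bench; x away from the robot, y left. It looks level at rest; over the low pad a press of 1 to 2 N dips the corner 3 to 4 mm, the others are firm; let go, it comes back. The packer fits that gap with 0.2 to 0.7 mm to spare. Dowels at its edges leave it 2 mm play.
- corner_near_left (a point): Pressing point on the panel's top at its near left corner (as the robot faces it), 84 mm nearer and 74 mm to the left of the panel's centre, straight above a pad and 26 mm in from both edges; axes as the panel's.
- corner_far_left (a point): Pressing point on the panel's top at its far left corner (as the robot faces it), 84 mm farther and 74 mm to the left of the panel's centre, straight above a pad and 26 mm in from both edges; axes as the panel's.
- corner_far_right (a point): Pressing point on the panel's top at its far right corner (as the robot faces it), 84 mm farther and 74 mm to the right of the panel's centre, straight above a pad and 26 mm in from both edges; axes as the panel's.
- corner_near_right (a point): Pressing point on the panel's top at its near right corner (as the robot faces it), 84 mm nearer and 74 mm to the right of the panel's centre, straight above a pad and 26 mm in from both edges; axes as the panel's.
Not all that is in view belongs to the job. Of the things like the packer, leave any that is black or yellow; of the rest the smaller one is meant.

How it is judged:
By the outcome, as a careful person would: the job done as asked, in the order asked, and still so for the second after the job is handed in, with the robot touching nothing.
It also fails if it takes over 72 s, if anything falls off the work surface, if the arm or the gripper's body presses on something with over 40 N, if the wrist force passes 120 N, or if a joint passes its speed limit or range.

## Working session

There is one attempt and no reset: what is moved stays moved. The work goes in short steps, Python scripts to look and compute and a tool call to move; the robot and the scene stay as the last step left them, time stands still between calls to the robot, and variables do not carry over. Pictures are saved under pics/ and viewed, and the job is handed in when it is done.

Besides the shell and the picture viewer there is one more tool, called after "Emit:" as a command line: name --argument value ..., lists and objects as JSON in quotes. play_rows: Moves the arm, as the interface text tells. Scaled input: -1 to 1 covers 0.05 m each way for a shift and 0.08 rad each way for a turn. Its arguments: {"type":"object","properties":{"plan":{"type":"array","items":{"type":"object","properties":{"tx":{"type":"number","minimum":-1,"maximum":1},"ty":{"type":"number","minimum":-1,"maximum":1},"tz":{"type":"number","minimum":-1,"maximum":1},"wx":{"type":"number","minimum":-1,"maximum":1},"wy":{"type":"number","minimum":-1,"maximum":1},"wz":{"type":"number","minimum":-1,"maximum":1}}}},"claw":{"type":"number"},"force":{"type":"number"}},"required":["plan"]}

```bash
ls; mkdir -p pics; python3 - <<'E'
from rig import *
import cv2,numpy as np
np.set_printoptions(precision=3,suppress=True)
s=state();print(s)
for n in ("scene","top","wrist"):
    p=camera_params(n);print(n,p)
    cv2.imwrite(f"pics/{n}0.png",grab_frame(n))
E
```

```text
pics
{'time_s': 0.0, 'joint_positions': array([-1.354,  0.207,  1.543, -0.   ,  1.393, -0.15 ]), 'joint_vel': array([-0.001, -0.001,  0.003,  0.001,  0.002,  0.001]), 'tau': array([ -0.001, -37.089, -28.141,   0.07 ,   0.036,  -0.   ]), 'ee_pos': array([ 206.546, -535.765,  204.31 ]), 'tcp_rot': array([[ 0.36 , -0.933, -0.001],
       [-0.933, -0.36 ,  0.002],
       [-0.002, -0.   , -1.   ]]), 'force': array([0.691, 0.51 , 0.328]), 'torque': array([ 0.002, -0.035, -0.017]), 'width': 0.9998989973388116}
scene {'intrinsics': array([[368.863,   0.   , 258.406],
       [  0.   , 368.863, 191.028],
       [  0.   ,   0.   ,   1.   ]]), 'dist': array([0.008, 0.   , 0.   , 0.   , 0.   ]), 'extrinsics': array([[   0.465,    0.885,   -0.022, -159.934],
       [   0.554,   -0.31 ,   -0.773, -241.093],
       [  -0.691,    0.347,   -0.634, 1154.277],
       [   0.   ,    0.   ,    0.   ,    1.   ]])}
top {'intrinsics': array([[397.479,   0.   , 255.363],
       [  0.   , 397.479, 193.27 ],
       [  0.   ,   0.   ,   1.   ]]), 'dist': array([0.025, 0.   , 0.   , 0.   , 0.   ]), 'extrinsics': array([[  0.003,  -1.   ,   0.002, -99.432],
       [ -0.985,  -0.003,  -0.171, 516.405],
       [  0.171,  -0.002,  -0.985, 878.193],
       [  0.   ,   0.   ,   0.   ,   1.   ]])}
wrist {'intrinsics': array([[315.892,   0.   , 259.176],
       [  0.   , 315.892, 195.355],
       [  0.   ,   0.   ,   1.   ]]), 'dist': array([-0.041,  0.   ,  0.   ,  0.   ,  0.   ]), 'extrinsics': array([[   0.36 ,   -0.933,   -0.002, -574.327],
       [  -0.897,   -0.347,    0.276,  -28.588],
       [  -0.258,   -0.097,   -0.961,  392.368],
       [   0.   ,    0.   ,    0.   ,    1.   ]])}
```

View pics/scene0.png

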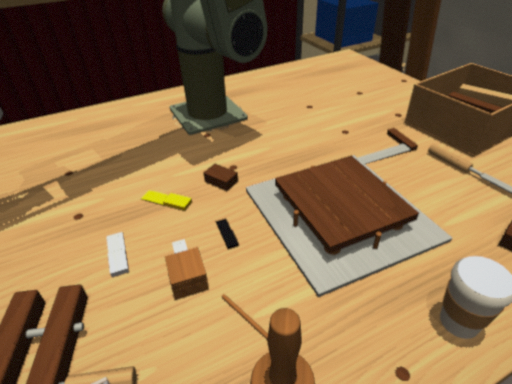

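View pics/top0.png

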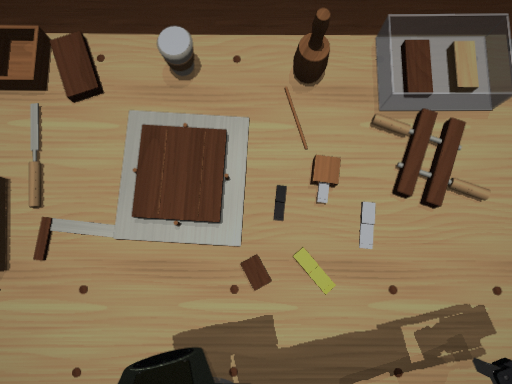

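View pics/wrist0.png

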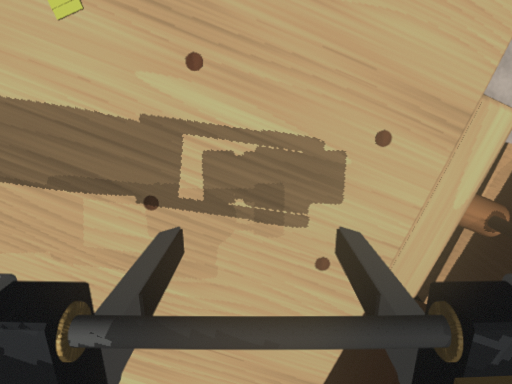

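The top view shows the panel at about (182,172) on its stand and the holder at (327,170), with a silver blade out at (323,193). The lookalikes are black (280,203), yellow (315,270) and a larger loose silver one (367,225). Next I enlarge these areas to confirm.

```bash
cat > h.py <<'E'
import cv2,numpy as np
from rig import *
np.set_printoptions(precision=2,suppress=True)
def ray(p,uv):
    n=cv2.undistortPoints(np.array([[uv]],float),p['intrinsics'],p['dist'])[0,0]
    E=p['extrinsics'];R=E[:3,:3];return -R.T@E[:3,3],R.T@np.array([n[0],n[1],1.])
def onz(p,uv,z):
    c,d=ray(p,uv);return c+d*(z-c[2])/d[2]
def tri(pr):
    A=np.zeros((3,3));b=np.zeros(3)
    for p,uv in pr:
        c,d=ray(p,uv);d=d/np.linalg.norm(d);M=np.eye(3)-np.outer(d,d);A+=M;b+=M@c
    x=np.linalg.solve(A,b);res=[]
    for p,uv in pr:
        c,d=ray(p,uv);d/=np.linalg.norm(d);res.append(np.linalg.norm((np.eye(3)-np.outer(d,d))@(x-c)))
    return x,max(res)
def proj(p,X):
    E=p['extrinsics'];return cv2.projectPoints(np.array(X,float).reshape(-1,1,3),cv2.Rodrigues(E[:3,:3])[0],E[:3,3],p['intrinsics'],p['dist'])[0][:,0]
def crop(im,x,y,w,h,k,fn): cv2.imwrite(fn,cv2.resize(im[y:y+h,x:x+w],None,fx=k,fy=k,interpolation=cv2.INTER_CUBIC))
E
python3 - <<'E'
from h import *
a=cv2.imread('pics/top0.png');b=cv2.imread('pics/scene0.png')
A=cv2.resize(a[90:260,110:270],None,fx=3.5,fy=3.5,interpolation=2)
crop(a,110,100,150,150,4,'pics/tp.png');crop(a,260,140,130,110,6,'pics/th.png')
crop(b,240,140,220,150,3.6,'pics/sp.png');crop(b,90,180,160,125,4.8,'pics/sh.png')
E
```

```text
(no output)
```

View pics/tp.png

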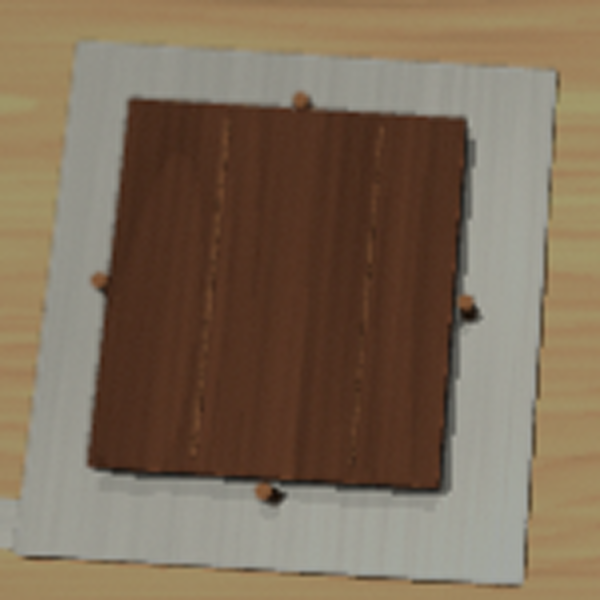

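View pics/th.png

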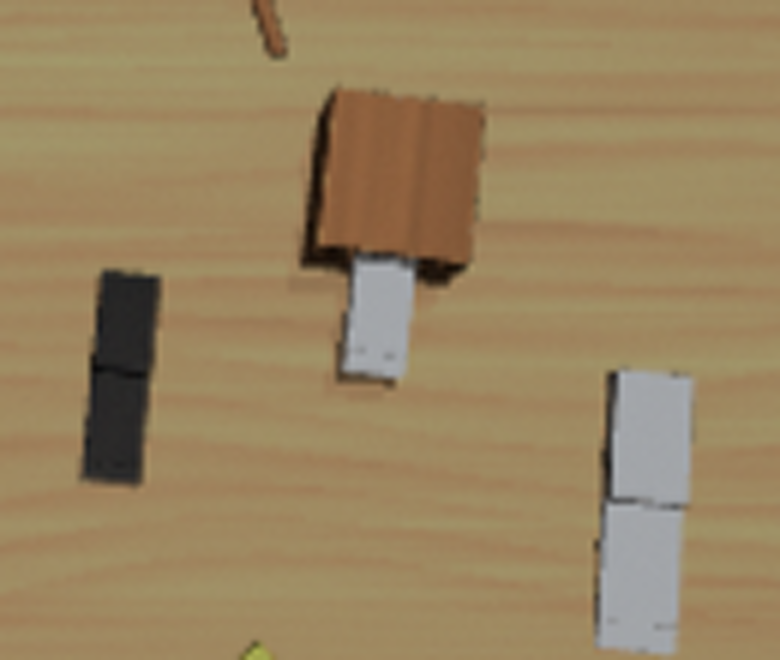

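View pics/sp.png

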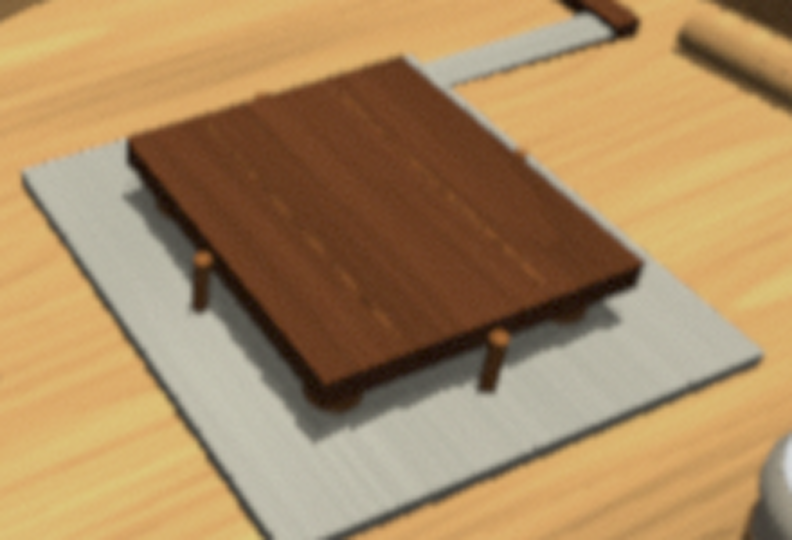

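View pics/sh.png

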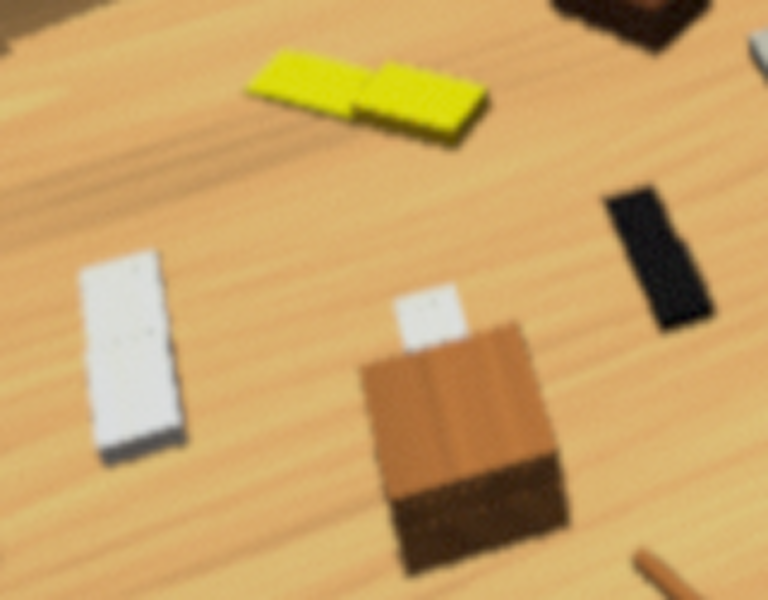

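```bash
python3 - <<'E'
from h import *
T=camera_params('top');S=camera_params('scene')
def un(pt,off,k): return [(pt[0]+.5)/k-.5+off[0],(pt[1]+.5)/k-.5+off[1]]
t={'FL':(130,99),'FR':(467,118),'NR':(441,489),'NL':(90,467)}
s={'FL':(641,266),'FR':(325,384),'NR':(128,141),'NL':(404,57)}
for k in t:
    a=un(t[k],(110,100),4);b=un(s[k],(240,140),3.6)
    print(k,tri([(T,a),(S,b)]),onz(T,a,56),onz(S,b,56))
P={k:(onz(T,un(t[k],(110,100),4),56)+onz(S,un(s[k],(240,140),3.6),56))/2 for k in t}
c=sum(P.values())/4;print('c',c,[np.degrees(np.arctan2(*(P[a]-P[b])[[1,0]])) for a,b in(('FL','NL'),('FR','NR'))],[np.linalg.norm(P[a]-P[b]) for a,b in(('FL','NL'),('FR','NR'),('FL','FR'),('NL','NR'))])
print('stand',[onz(T,un(q,(110,100),4),12) for q in((77,42),(555,71),(523,583),(17,553))])
# dowels tops
dt=[(302,98),(468,299),(264,492),(98,281)];ds=[(498,338),(203,258),(262,97),(520,153)]
for a,b in zip(dt,ds):
    a=un(a,(110,100),4);b=un(b,(240,140),3.6);print('dowel',tri([(T,a),(S,b)]),onz(T,a,50),onz(S,b,50))
ht=[(337,88),(484,104),(469,263),(316,246)]; hs=[(553,450),(390,498),(361,369),(519,322)]
for a,b in zip(ht,hs):
    a=un(a,(260,140),6);b=un(b,(90,180),4.8);print('hold',tri([(T,a),(S,b)]),onz(T,a,46),onz(S,b,46))
bt=[(343,374),(404,378)];bs=[(455,285),(395,298)]
for a,b in zip(bt,bs):
    a=un(a,(260,140),6);b=un(b,(90,180),4.8);print('nose',tri([(T,a),(S,b)]),onz(T,a,28),onz(S,b,28))
print('root',[onz(T,un(q,(260,140),6),29.4) for q in((354,257),(414,259))])
print('black',[onz(T,un(q,(260,140),6),5) for q in((102,270),(160,275),(142,486),(80,481))])
print('big',[onz(T,un(q,(260,140),6),5) for q in((618,370),(692,374),(677,652),(597,647))])
E
```

```text
FL (array([680.41, 170.89,  51.11]), np.float64(0.09502331607388904)) [678.6  169.36  56.  ] [683.66 165.97  56.  ]
FR (array([669.23, -28.34,  53.22]), np.float64(0.6499188974956169)) [667.93 -29.11  56.  ] [671.34 -29.43  56.  ]
NR (array([450.14, -15.41,  50.99]), np.float64(2.0625256525193714)) [448.76 -17.73  56.  ] [456.37 -16.66  56.  ]
NL (array([462.39, 183.95,  52.84]), np.float64(2.3530902319161346)) [460.77 180.85  56.  ] [466.26 183.27  56.  ]
c [566.71  75.82  56.  ] [np.float64(-3.78319178082063), np.float64(-3.184661343464616)] [np.float64(218.09055369775015), np.float64(217.40347931209254), np.float64(197.27329312638997), np.float64(199.55080899272784)]
stand [array([731.05, 216.96,  12.  ]), array([713.74, -80.02,  12.  ]), array([397.97, -63.06,  12.  ]), array([414.94, 234.18,  12.  ])]
dowel (array([682.78,  70.12,  48.43]), np.float64(0.462808763066021)) [681.93  69.44  50.  ] [683.94  69.33  50.  ]
dowel (array([560.57, -30.07,  50.11]), np.float64(0.9188511471876939)) [560.17 -30.89  50.  ] [560.74 -29.09  50.  ]
dowel (array([448.17,  84.85,  47.34]), np.floa
[... 621 characters left out ...]
.29610520364575)) [ 546.9  -230.37   46.  ] [ 551.1  -231.08   46.  ]
nose (array([ 500.06, -242.62,   24.4 ]), np.float64(0.4688317758811155)) [ 499.39 -242.51   28.  ] [ 503.75 -242.82   28.  ]
nose (array([ 498.07, -266.18,   27.25]), np.float64(0.33426634469468564)) [ 497.88 -266.37   28.  ] [ 498.94 -265.97   28.  ]
root [array([ 545.95, -247.73,   29.4 ]), array([ 545.21, -271.39,   29.4 ])]
black [array([ 545.19, -149.49,    5.  ]), array([ 543.2 , -172.98,    5.  ]), array([ 457.43, -164.89,    5.  ]), array([ 459.35, -140.17,    5.  ])]
big [array([ 504.88, -356.56,    5.  ]), array([ 503.36, -386.12,    5.  ]), array([ 392.69, -374.74,    5.  ]), array([ 394.49, -343.43,    5.  ])]
```

The part to take is the blade showing at (323,193) in the top view. It is silver and about 24 mm wide, and it sits in the holder. The silver one lying loose at (367,225) is about 30 mm wide, so it is the larger one, and the black and yellow ones are excluded. I'll move towards the panel with the fingers shut.

Emit:
play_rows --plan '[{"tx": 0.28,"ty": 0.69},{"tx": 0.28,"ty": 0.69},{"tx": 0.28,"ty": 0.69},{"tx": 0.28,"ty": 0.69},{"tx": 0.28,"ty": 0.69},{"tx": 0.28,"ty": 0.69},{"tx": 0.28,"ty": 0.69},{"tx": 0.28,"ty": 0.69}]' --claw 0 --force 20

```text
invalid input
```

Emit:
play_rows --plan '[{"tx": 0.28,"ty": 0.69},{"tx": 0.28,"ty": 0.69},{"tx": 0.28,"ty": 0.69},{"tx": 0.28,"ty": 0.69},{"tx": 0.28,"ty": 0.69},{"tx": 0.28,"ty": 0.69},{"tx": 0.28,"ty": 0.69},{"tx": 0.28,"ty": 0.69}]'

```text
invalid input
```

```bash
python3 - <<'E'
from h import *
s=state();p=camera_params('wrist');im=grab_frame('wrist');cv2.imwrite('pics/w1.png',im)
import pickle;pickle.dump((s,p),open('w1.pkl','wb'))
print(s['time_s'],s['ee_pos'],s['tcp_rot'],s['force'],s['width'])
c=-p['extrinsics'][:3,:3].T@p['extrinsics'][:3,3];print('cam',c, 'in tool',s['tcp_rot'].T@(c-s['ee_pos']))
E
```

```text
0.15 [ 206.61 -535.94  204.56] [[ 0.36 -0.93 -0.  ]
 [-0.93 -0.36  0.  ]
 [-0.   -0.   -1.  ]] [-0.96 -0.05 -0.58] 1.0017432249074232
cam [ 282.33 -507.72  383.8 ] in tool [   0.57  -80.86 -179.22]
```

View pics/w1.png

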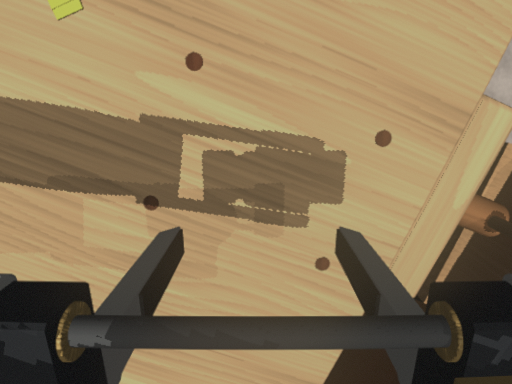

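The calls were refused, so the rows probably need all six numbers. I'll try that.

Emit:
play_rows --plan '[{"tx": 0.28,"ty": 0.69,"tz": 0,"wx": 0,"wy": 0,"wz": 0},{"tx": 0.28,"ty": 0.69,"tz": 0,"wx": 0,"wy": 0,"wz": 0},{"tx": 0.28,"ty": 0.69,"tz": 0,"wx": 0,"wy": 0,"wz": 0},{"tx": 0.28,"ty": 0.69,"tz": 0,"wx": 0,"wy": 0,"wz": 0},{"tx": 0.28,"ty": 0.69,"tz": 0,"wx": 0,"wy": 0,"wz": 0},{"tx": 0.28,"ty": 0.69,"tz": 0,"wx": 0,"wy": 0,"wz": 0},{"tx": 0.28,"ty": 0.69,"tz": 0,"wx": 0,"wy": 0,"wz": 0},{"tx": 0.28,"ty": 0.69,"tz": 0,"wx": 0,"wy": 0,"wz": 0}]' --claw 0 --force 20

```text
time_s: 1.0
ee_pos: [319.0, -259.0, 205.4]
tcp_rot: [[0.359, -0.933, 0.0], [-0.933, -0.359, 0.0], [0.0, -0.0, -1.0]]
force: [1.6, -0.6, 1.0]
width: 0.357
```

Emit:
play_rows --plan '[{"tx": 0.28,"ty": 0.69,"tz": 0,"wx": 0,"wy": 0,"wz": 0},{"tx": 0.28,"ty": 0.69,"tz": 0,"wx": 0,"wy": 0,"wz": 0},{"tx": 0.28,"ty": 0.69,"tz": 0,"wx": 0,"wy": 0,"wz": 0},{"tx": 0.28,"ty": 0.69,"tz": 0,"wx": 0,"wy": 0,"wz": 0},{"tx": 0.28,"ty": 0.69,"tz": 0,"wx": 0,"wy": 0,"wz": 0},{"tx": 0.28,"ty": 0.69,"tz": 0,"wx": 0,"wy": 0,"wz": 0},{"tx": 0.28,"ty": 0.69,"tz": 0,"wx": 0,"wy": 0,"wz": 0},{"tx": 0.28,"ty": 0.69,"tz": 0,"wx": 0,"wy": 0,"wz": 0}]'

```text
time_s: 1.8
ee_pos: [431.0, 17.0, 205.5]
tcp_rot: [[0.36, -0.933, 0.0], [-0.933, -0.36, -0.0], [0.0, -0.0, -1.0]]
force: [1.2, -0.5, 0.2]
width: 0.003
```

Emit:
play_rows --plan '[{"tx": 0.28,"ty": 0.69,"tz": 0,"wx": 0,"wy": 0,"wz": 0},{"tx": 0.28,"ty": 0.69,"tz": 0,"wx": 0,"wy": 0,"wz": 0},{"tx": 0.28,"ty": 0.69,"tz": 0,"wx": 0,"wy": 0,"wz": 0},{"tx": 0.26,"ty": 0.69,"tz": 0,"wx": 0,"wy": 0,"wz": 0},{"tx": 0,"ty": 0,"tz": 0,"wx": 0,"wy": 0,"wz": 0}]'

```text
time_s: 2.3
ee_pos: [486.5, 156.8, 205.2]
tcp_rot: [[0.364, -0.931, 0.0], [-0.931, -0.364, 0.001], [-0.001, -0.001, -1.0]]
force: [0.7, -0.1, 0.9]
width: 0.004
```

```bash
python3 - <<'E'
from h import *
s=state();p=camera_params('wrist');im=grab_frame('wrist');cv2.imwrite('pics/w2.png',im)
import pickle;pickle.dump((s,p),open('w2.pkl','wb'))
print(s['time_s'],s['ee_pos'],s['force'],s['width'])
E
```

```text
2.3 [486.46 156.82 205.25] [ 0.66 -0.12  0.89] 0.004109812605456299
```

View pics/w2.png

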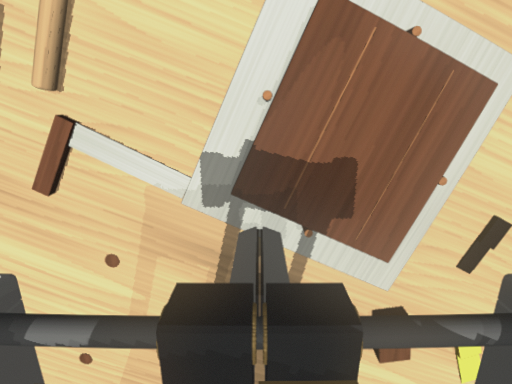

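The wrist view shows the panel's near left corner at (232,193), near right at (388,262) and far right at (497,84). I'll cast rays through these.

```bash
python3 - <<'E'
from h import *
import pickle
s,p=pickle.load(open('w2.pkl','rb'))
im=cv2.imread('pics/w2.png');crop(im,180,60,330,240,2.4,'pics/w2c.png')
T=camera_params('top');S=camera_params('scene')
def un(pt,off,k): return [(pt[0]+.5)/k-.5+off[0],(pt[1]+.5)/k-.5+off[1]]
w={'NL':(232,193),'NR':(388,262),'FR':(497,84)}
t={'FL':(130,99),'FR':(467,118),'NR':(441,489),'NL':(90,467)}
ss={'FL':(641,266),'FR':(325,384),'NR':(128,141),'NL':(404,57)}
for k in w:
    a=un(t[k],(110,100),4);b=un(ss[k],(240,140),3.6)
    print(k,onz(p,w[k],56),tri([(p,w[k]),(S,b)]),tri([(p,w[k]),(T,a)]),tri([(p,w[k]),(T,a),(S,b)]))
for d in ((416,31),(443,181),(267,95),(307,233)): print(onz(p,d,50))
E
```

```text
NL [465.93 179.99  56.  ] (array([467.47, 180.66,  58.11]), np.float64(1.0880247021315792)) (array([462.69, 181.35,  49.27]), np.float64(1.9244088429596198)) (array([463.89, 181.87,  54.34]), np.float64(2.9417200521026667))
NR [453.76 -16.95  56.  ] (array([454.51, -16.46,  55.52]), np.float64(1.011005729630404)) (array([450.82, -18.38,  51.98]), np.float64(1.9315001979637092)) (array([451.73, -16.85,  53.26]), np.float64(2.746268371956015))
FR [670.62 -29.25  56.  ] (array([670.9 , -29.32,  55.65]), np.float64(0.22539205256923772)) (array([669.34, -29.09,  55.8 ]), np.float64(1.2735145491298998)) (array([669.92, -29.07,  54.89]), np.float64(1.5203532361439924))
[684.03  69.24  50.  ]
[561.79 -31.58  50.  ]
[574.   182.24  50.  ]
[450.85  83.94  50.  ]
```

View pics/w2c.png

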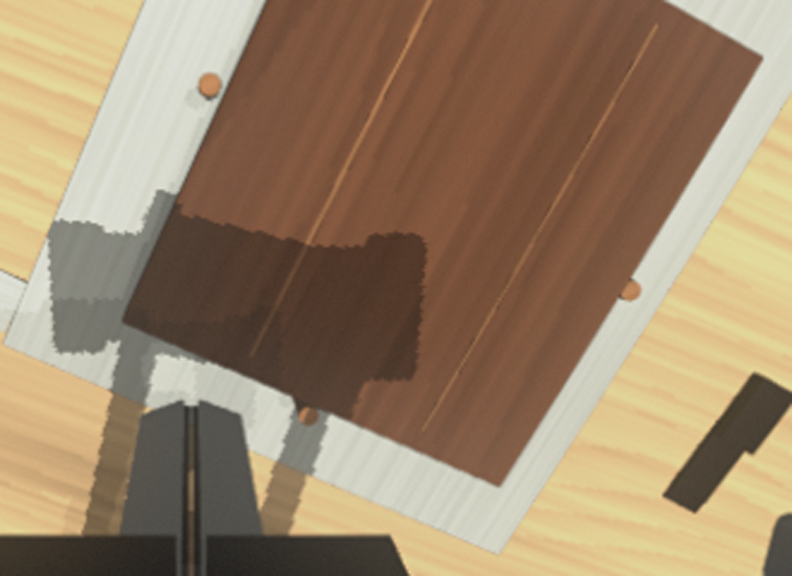

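Emit:
play_rows --plan '[{"tx": 0.04,"ty": -0.03,"tz": -0.7,"wx": 0,"wy": 0,"wz": 0},{"tx": 0,"ty": 0,"tz": -0.7,"wx": 0,"wy": 0,"wz": 0},{"tx": 0,"ty": 0,"tz": -0.7,"wx": 0,"wy": 0,"wz": 0},{"tx": 0,"ty": 0,"tz": -0.6,"wx": 0,"wy": 0,"wz": 0},{"tx": 0,"ty": 0,"tz": -0.1,"wx": 0,"wy": 0,"wz": 0},{"tx": 0,"ty": 0,"tz": 0,"wx": 0,"wy": 0,"wz": 0},{"tx": 0,"ty": 0,"tz": 0,"wx": 0,"wy": 0,"wz": 0}]'

```text
time_s: 3.05
ee_pos: [489.2, 151.6, 67.1]
tcp_rot: [[0.359, -0.933, 0.003], [-0.933, -0.359, 0.0], [0.001, -0.003, -1.0]]
force: [0.1, -0.3, 0.1]
width: 0.006
```

Emit:
play_rows --plan '[{"tx": 0,"ty": 0.04,"tz": -0.1,"wx": 0,"wy": 0,"wz": 0},{"tx": 0,"ty": 0,"tz": -0.06,"wx": 0,"wy": 0,"wz": 0},{"tx": 0,"ty": 0,"tz": -0.04,"wx": 0,"wy": 0,"wz": 0},{"tx": 0,"ty": 0,"tz": 0,"wx": 0,"wy": 0,"wz": 0}]'

```text
time_s: 3.45
ee_pos: [488.3, 154.1, 56.3]
tcp_rot: [[0.36, -0.933, 0.001], [-0.933, -0.36, 0.0], [0.0, -0.001, -1.0]]
force: [-0.3, -0.3, 3.1]
width: 0.006
```

Emit:
play_rows --plan '[{"tx": 0,"ty": 0,"tz": -0.02,"wx": 0,"wy": 0,"wz": 0},{"tx": 0,"ty": 0,"tz": -0.02,"wx": 0,"wy": 0,"wz": 0}]'

```text
time_s: 3.65
ee_pos: [488.4, 154.2, 56.1]
tcp_rot: [[0.36, -0.933, 0.0], [-0.933, -0.36, -0.0], [0.0, -0.0, -1.0]]
force: [-7.4, -1.8, 21.7]
width: 0.007
```

Emit:
play_rows --plan '[{"tx": 0,"ty": 0,"tz": -0.02,"wx": 0,"wy": 0,"wz": 0},{"tx": 0,"ty": 0,"tz": -0.02,"wx": 0,"wy": 0,"wz": 0}]'

```text
time_s: 3.85
ee_pos: [488.4, 154.2, 56.0]
tcp_rot: [[0.36, -0.933, 0.0], [-0.933, -0.36, -0.0], [0.0, 0.0, -1.0]]
force: [-11.8, -2.3, 34.3]
width: 0.006
```

Near left is firm: 34 N and no give at z = 56. Far left is next, more gently.

Emit:
play_rows --plan '[{"tx": 0,"ty": 0,"tz": 0.4,"wx": 0,"wy": 0,"wz": 0},{"tx": 0.8,"ty": -0.05,"tz": 0,"wx": 0,"wy": 0,"wz": 0},{"tx": 0.9,"ty": -0.05,"tz": 0,"wx": 0,"wy": 0,"wz": 0},{"tx": 0.9,"ty": -0.05,"tz": 0,"wx": 0,"wy": 0,"wz": 0},{"tx": 0.76,"ty": -0.04,"tz": 0,"wx": 0,"wy": 0,"wz": 0},{"tx": 0,"ty": 0,"tz": 0,"wx": 0,"wy": 0,"wz": 0},{"tx": 0,"ty": 0,"tz": 0,"wx": 0,"wy": 0,"wz": 0}]'

```text
time_s: 4.55
ee_pos: [655.4, 144.3, 70.5]
tcp_rot: [[0.359, -0.933, -0.002], [-0.933, -0.359, -0.0], [-0.001, 0.002, -1.0]]
force: [-0.5, 0.2, -0.0]
width: 0.007
```

Emit:
play_rows --plan '[{"tx": 0,"ty": 0,"tz": -0.1,"wx": 0,"wy": 0,"wz": 0},{"tx": 0,"ty": 0,"tz": -0.1,"wx": 0,"wy": 0,"wz": 0},{"tx": 0,"ty": 0,"tz": -0.06,"wx": 0,"wy": 0,"wz": 0},{"tx": 0,"ty": 0,"tz": 0,"wx": 0,"wy": 0,"wz": 0}]'

```text
time_s: 4.95
ee_pos: [654.3, 144.6, 57.7]
tcp_rot: [[0.36, -0.933, -0.002], [-0.933, -0.36, -0.0], [-0.001, 0.002, -1.0]]
force: [-0.1, 0.2, 0.1]
width: 0.002
```

Emit:
play_rows --plan '[{"tx": 0.02,"ty": 0,"tz": -0.04,"wx": 0,"wy": 0,"wz": 0},{"tx": 0,"ty": 0,"tz": 0,"wx": 0,"wy": 0,"wz": 0}]'

```text
time_s: 5.15
ee_pos: [656.7, 144.5, 56.5]
tcp_rot: [[0.36, -0.933, 0.0], [-0.933, -0.36, 0.0], [0.0, -0.0, -1.0]]
force: [-0.8, -0.6, 0.7]
width: 0.004
```

Emit:
play_rows --plan '[{"tx": 0,"ty": 0,"tz": -0.03,"wx": 0,"wy": 0,"wz": 0},{"tx": 0,"ty": 0,"tz": 0,"wx": 0,"wy": 0,"wz": 0}]'

```text
time_s: 5.35
ee_pos: [656.9, 144.5, 56.3]
tcp_rot: [[0.36, -0.933, 0.0], [-0.933, -0.36, 0.0], [0.0, -0.0, -1.0]]
force: [-2.5, -0.5, 5.5]
width: 0.006
```

Emit:
play_rows --plan '[{"tx": 0,"ty": 0,"tz": -0.03,"wx": 0,"wy": 0,"wz": 0},{"tx": 0,"ty": 0,"tz": 0,"wx": 0,"wy": 0,"wz": 0}]'

```text
time_s: 5.55
ee_pos: [657.0, 144.5, 56.3]
tcp_rot: [[0.36, -0.933, 0.0], [-0.933, -0.36, -0.0], [0.0, -0.0, -1.0]]
force: [-5.4, -0.2, 10.3]
width: 0.006
```

Emit:
play_rows --plan '[{"tx": 0,"ty": 0,"tz": 0.3,"wx": 0,"wy": 0,"wz": 0},{"tx": -0.03,"ty": -0.74,"tz": 0,"wx": 0,"wy": 0,"wz": 0},{"tx": -0.04,"ty": -0.74,"tz": 0,"wx": 0,"wy": 0,"wz": 0},{"tx": -0.05,"ty": -0.74,"tz": 0,"wx": 0,"wy": 0,"wz": 0},{"tx": -0.06,"ty": -0.73,"tz": 0,"wx": 0,"wy": 0,"wz": 0},{"tx": 0,"ty": 0,"tz": -0.1,"wx": 0,"wy": 0,"wz": 0},{"tx": 0,"ty": 0,"tz": -0.1,"wx": 0,"wy": 0,"wz": 0},{"tx": 0,"ty": 0,"tz": 0,"wx": 0,"wy": 0,"wz": 0}]'

```text
time_s: 6.35
ee_pos: [647.1, -2.1, 57.5]
tcp_rot: [[0.36, -0.933, -0.002], [-0.933, -0.36, 0.001], [-0.001, 0.001, -1.0]]
force: [-0.4, -0.1, 0.7]
width: 0.008
```

Emit:
play_rows --plan '[{"tx": 0,"ty": 0,"tz": -0.05,"wx": 0,"wy": 0,"wz": 0},{"tx": 0,"ty": 0,"tz": 0,"wx": 0,"wy": 0,"wz": 0}]'

```text
time_s: 6.55
ee_pos: [647.8, -1.7, 55.8]
tcp_rot: [[0.361, -0.933, 0.0], [-0.933, -0.361, 0.0], [-0.0, -0.0, -1.0]]
force: [-0.6, 0.5, 1.3]
width: 0.005
```

Emit:
play_rows --plan '[{"tx": 0,"ty": 0,"tz": -0.03,"wx": 0,"wy": 0,"wz": 0},{"tx": 0,"ty": 0,"tz": 0,"wx": 0,"wy": 0,"wz": 0}]'

```text
time_s: 6.75
ee_pos: [648.0, -2.3, 54.5]
tcp_rot: [[0.36, -0.933, 0.0], [-0.933, -0.36, 0.0], [-0.0, -0.001, -1.0]]
force: [1.1, 0.3, 1.0]
width: 0.006
```

Emit:
play_rows --plan '[{"tx": 0,"ty": 0,"tz": -0.03,"wx": 0,"wy": 0,"wz": 0},{"tx": 0,"ty": 0,"tz": 0,"wx": 0,"wy": 0,"wz": 0}]'

```text
time_s: 6.95
ee_pos: [648.1, -2.8, 53.2]
tcp_rot: [[0.36, -0.933, 0.001], [-0.933, -0.36, 0.0], [0.0, -0.001, -1.0]]
force: [0.3, 1.2, -0.3]
width: 0.004
```

Emit:
play_rows --plan '[{"tx": 0,"ty": 0,"tz": -0.02,"wx": 0,"wy": 0,"wz": 0},{"tx": 0,"ty": 0,"tz": 0,"wx": 0,"wy": 0,"wz": 0}]'

```text
time_s: 7.15
ee_pos: [648.2, -2.8, 53.1]
tcp_rot: [[0.359, -0.933, 0.001], [-0.933, -0.359, 0.0], [-0.0, -0.001, -1.0]]
force: [-0.8, 1.8, 5.8]
width: 0.001
```

Emit:
play_rows --plan '[{"tx": 0,"ty": 0,"tz": -0.03,"wx": 0,"wy": 0,"wz": 0},{"tx": 0,"ty": 0,"tz": 0,"wx": 0,"wy": 0,"wz": 0}]'

```text
time_s: 7.35
ee_pos: [648.2, -2.8, 52.9]
tcp_rot: [[0.36, -0.933, 0.001], [-0.933, -0.36, 0.0], [-0.0, -0.001, -1.0]]
force: [-3.3, 2.5, 12.2]
width: 0.005
```

Far right gave about 3.3 mm before going firm. I'll still press near right, as asked.

Emit:
play_rows --plan '[{"tx": 0,"ty": 0,"tz": 0.4,"wx": 0,"wy": 0,"wz": 0},{"tx": -0.84,"ty": 0.05,"tz": 0,"wx": 0,"wy": 0,"wz": 0},{"tx": -0.84,"ty": 0.05,"tz": 0,"wx": 0,"wy": 0,"wz": 0},{"tx": -0.84,"ty": 0.05,"tz": 0,"wx": 0,"wy": 0,"wz": 0},{"tx": -0.84,"ty": 0.04,"tz": 0,"wx": 0,"wy": 0,"wz": 0},{"tx": 0,"ty": 0,"tz": -0.1,"wx": 0,"wy": 0,"wz": 0},{"tx": 0,"ty": 0,"tz": -0.1,"wx": 0,"wy": 0,"wz": 0},{"tx": 0,"ty": 0,"tz": 0,"wx": 0,"wy": 0,"wz": 0}]'

```text
time_s: 8.15
ee_pos: [480.9, 6.1, 60.3]
tcp_rot: [[0.359, -0.933, 0.001], [-0.933, -0.359, -0.0], [0.001, -0.001, -1.0]]
force: [0.1, 0.7, 0.6]
width: 0.004
```

Emit:
play_rows --plan '[{"tx": 0,"ty": 0,"tz": -0.1,"wx": 0,"wy": 0,"wz": 0},{"tx": 0,"ty": 0,"tz": 0,"wx": 0,"wy": 0,"wz": 0}]'

```text
time_s: 8.35
ee_pos: [482.4, 5.9, 56.3]
tcp_rot: [[0.36, -0.933, 0.003], [-0.933, -0.36, -0.001], [0.002, -0.003, -1.0]]
force: [-0.1, 0.0, 3.8]
width: 0.007
```

Emit:
play_rows --plan '[{"tx": 0,"ty": 0,"tz": -0.03,"wx": 0,"wy": 0,"wz": 0},{"tx": 0,"ty": 0,"tz": 0,"wx": 0,"wy": 0,"wz": 0}]'

```text
time_s: 8.55
ee_pos: [482.4, 5.9, 56.2]
tcp_rot: [[0.36, -0.933, 0.003], [-0.933, -0.36, -0.001], [0.002, -0.002, -1.0]]
force: [-2.9, -0.0, 12.5]
width: 0.007
```

Emit:
play_rows --plan '[{"tx": 0,"ty": 0,"tz": -0.02,"wx": 0,"wy": 0,"wz": 0},{"tx": 0,"ty": 0,"tz": 0,"wx": 0,"wy": 0,"wz": 0}]'

```text
time_s: 8.75
ee_pos: [482.5, 5.9, 56.1]
tcp_rot: [[0.36, -0.933, 0.003], [-0.933, -0.36, -0.001], [0.002, -0.002, -1.0]]
force: [-6.2, 0.5, 19.1]
width: 0.002
```

Far right is the low corner: it dipped 3.3 mm and the other three were firm. I'll go to the holder, open the jaws and look.

Emit:
play_rows --plan '[{"tx": 0,"ty": 0,"tz": 0.8,"wx": 0,"wy": 0,"wz": 0},{"tx": -0.03,"ty": -0.73,"tz": 0.16,"wx": 0,"wy": 0,"wz": -0.86},{"tx": -0.03,"ty": -0.73,"tz": 0.16,"wx": 0,"wy": 0,"wz": -0.86},{"tx": -0.03,"ty": -0.73,"tz": 0.16,"wx": 0,"wy": 0,"wz": -0.86},{"tx": -0.03,"ty": -0.73,"tz": 0.16,"wx": 0,"wy": 0,"wz": -0.86},{"tx": -0.03,"ty": -0.73,"tz": 0.16,"wx": 0,"wy": 0,"wz": -0.86},{"tx": -0.03,"ty": -0.73,"tz": 0.16,"wx": 0,"wy": 0,"wz": -0.86},{"tx": -0.03,"ty": -0.73,"tz": 0.16,"wx": 0,"wy": 0,"wz": -0.86}]' --claw 60

```text
time_s: 9.55
ee_pos: [469.8, -251.2, 149.1]
tcp_rot: [[-0.117, -0.993, 0.0], [-0.993, 0.117, -0.0], [0.0, -0.0, -1.0]]
force: [1.0, -0.4, 0.6]
width: 0.595
```

Emit:
play_rows --plan '[{"tx": 0,"ty": 0,"tz": 0,"wx": 0,"wy": 0,"wz": 0},{"tx": 0,"ty": 0,"tz": 0,"wx": 0,"wy": 0,"wz": 0}]'

```text
time_s: 9.75
ee_pos: [469.7, -250.0, 148.7]
tcp_rot: [[-0.115, -0.993, 0.0], [-0.993, 0.115, 0.0], [-0.0, -0.0, -1.0]]
force: [0.2, 1.2, -0.6]
width: 0.596
```

```bash
python3 - <<'E'
from h import *
s=state();p=camera_params('wrist');im=grab_frame('wrist');cv2.imwrite('pics/w3.png',im)
import pickle;pickle.dump((s,p),open('w3.pkl','wb'))
print(s['time_s'],s['ee_pos'],s['joint_positions'],s['tcp_rot'],s['force'],s['width'])
E
```

```text
9.75 [ 469.66 -250.02  148.74] [-0.65  0.17  1.71  0.    1.26  1.03] [[-0.11 -0.99  0.  ]
 [-0.99  0.11  0.  ]
 [-0.   -0.   -1.  ]] [ 0.18  1.24 -0.59] 0.5955851647111717
```

View pics/w3.png

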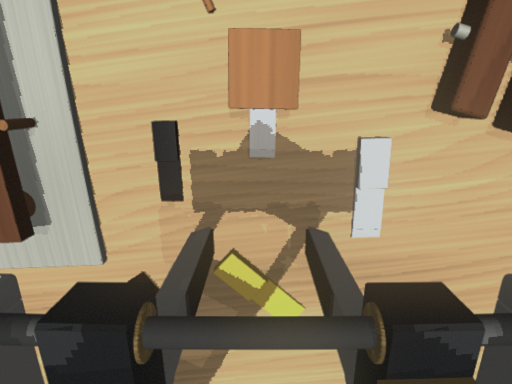

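```bash
python3 - <<'E'
from h import *
im=cv2.imread('pics/w3.png');crop(im,210,15,110,155,3.8,'pics/w3c.png')
hsv=cv2.cvtColor(im,cv2.COLOR_BGR2HSV)
m=((hsv[...,1]<45)&(hsv[...,2]>90)).astype(np.uint8);m[:95]=0;m[170:]=0;m[:,:235]=0;m[:,295:]=0
for c in cv2.findContours(m,0,2)[0]:
    if cv2.contourArea(c)>50: print(cv2.boundingRect(c),cv2.minAreaRect(c),cv2.boxPoints(cv2.minAreaRect(c)))
E
```

```text
(249, 108, 27, 50) ((262.01470947265625, 132.6464385986328), (26.14398193359375, 48.33306121826172), 2.385944128036499) [[247.95 156.25]
 [249.96 107.96]
 [276.08 109.05]
 [274.07 157.34]]
```

View pics/w3c.png

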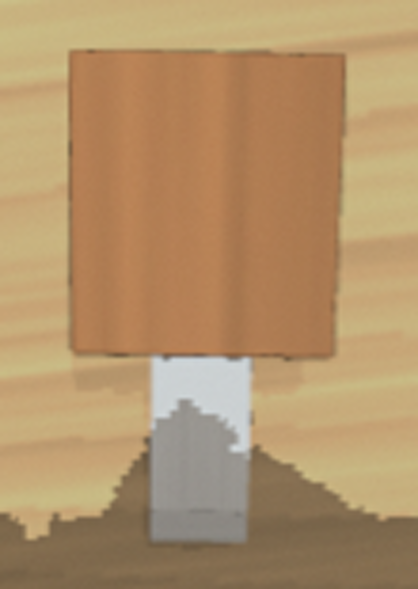

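This confirms the target: one silver blade coming straight out of the wooden holder, at about (262,133) in the wrist view.

```bash
python3 - <<'E'
from h import *
import pickle
s,p=pickle.load(open('w3.pkl','rb'));S=camera_params('scene');T=camera_params('top')
def un(pt,off,k): return [(pt[0]+.5)/k-.5+off[0],(pt[1]+.5)/k-.5+off[1]]
W=lambda q:un(q,(210,15),3.8)
nl,nr=W((149,542)),W((246,543))
print('nose',onz(p,nl,28),onz(p,nr,28),'root',onz(p,W((151,357)),29.4),onz(p,W((251,358)),29.4))
sl,sr=[un(q,(90,180),4.8) for q in((455,285),(395,298))]
tl,tr=[un(q,(260,140),6) for q in((343,374),(404,378))]
print(tri([(p,nl),(S,sl)]),tri([(p,nr),(S,sr)]),tri([(p,nl),(T,tl)]))
h=[(71,50),(345,54),(333,357),(73,353)];hs=[(553,450),(390,498),(361,369),(519,322)]
for q,r in zip(h,hs):print(onz(p,W(q),46),tri([(p,W(q)),(S,un(r,(90,180),4.8))]))
E
```

```text
nose [ 503.35 -244.2    28.  ] [ 500.31 -268.41   28.  ] root [ 548.02 -250.26   29.4 ] [ 545.04 -274.14   29.4 ]
(array([ 503.41, -243.48,   27.74]), np.float64(0.7128113089876309)) (array([ 500.9 , -267.3 ,   30.26]), np.float64(1.0625976821813188)) (array([ 501.34, -243.95,   16.65]), np.float64(0.41410678348425395))
[ 613.72 -241.56   46.  ] (array([ 613.58, -241.65,   46.59]), np.float64(0.05580027614300739))
[ 606.23 -299.87   46.  ] (array([ 606.14, -298.81,   47.31]), np.float64(0.8788810329130953))
[ 543.44 -291.89   46.  ] (array([ 543.66, -290.94,   45.21]), np.float64(1.0590827119048658))
[ 551.06 -233.3    46.  ] (array([ 551.2 , -232.22,   46.15]), np.float64(1.1011384317465243))
```

Emit:
play_rows --plan '[{"tx": 0.58,"ty": -0.1,"tz": -0.4,"wx": 0,"wy": 0,"wz": -0.19},{"tx": 0.58,"ty": -0.09,"tz": -0.6,"wx": 0,"wy": 0,"wz": 0},{"tx": 0,"ty": 0,"tz": -0.6,"wx": 0,"wy": 0,"wz": 0},{"tx": 0,"ty": 0,"tz": -0.4,"wx": 0,"wy": 0,"wz": 0},{"tx": 0,"ty": 0,"tz": 0,"wx": 0,"wy": 0,"wz": 0},{"tx": 0,"ty": 0,"tz": 0,"wx": 0,"wy": 0,"wz": 0}]'

```text
time_s: 10.4
ee_pos: [527.1, -257.2, 48.5]
tcp_rot: [[-0.127, -0.992, -0.001], [-0.992, 0.127, 0.001], [-0.001, 0.001, -1.0]]
force: [-0.2, -0.8, 0.2]
width: 0.596
```

```bash
python3 - <<'E'
from h import *
s=state();p=camera_params('wrist');im=grab_frame('wrist');cv2.imwrite('pics/w4.png',im)
import pickle;pickle.dump((s,p),open('w4.pkl','wb'))
print(s['time_s'],s['ee_pos'],s['joint_positions'],s['tcp_rot'],s['force'],s['width'])
E
```

```text
10.4 [ 527.14 -257.15   48.51] [-0.6   0.4   1.64  0.    1.1   1.1 ] [[-0.13 -0.99 -0.  ]
 [-0.99  0.13  0.  ]
 [-0.    0.   -1.  ]] [-0.18 -0.82  0.16] 0.5957114516442721
```

View pics/w4.png

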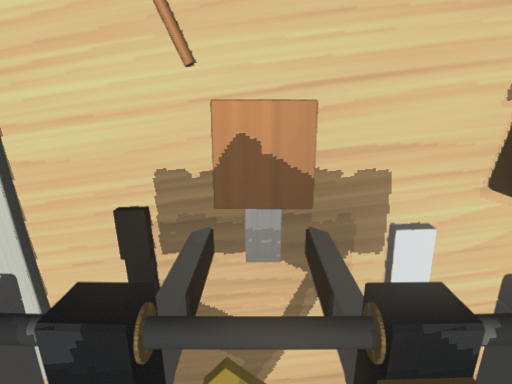

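```bash
python3 - <<'E'
from h import *
import pickle
s,p=pickle.load(open('w4.pkl','rb'))
im=cv2.imread('pics/w4.png')
for q in ((245.5,261.5),(281,261.5)): print(onz(p,q,28))
for q in ((245.5,209),(281,209)): print(onz(p,q,29.4))
print(proj(p,[s['ee_pos']]))
E
```

```text
[ 503.92 -244.82   28.  ]
[ 500.78 -269.53   28.  ]
[ 542.85 -250.34   29.4 ]
[ 539.89 -273.64   29.4 ]
[[258.65 241.52]]
```

Emit:
play_rows --plan '[{"tx": 0.01,"ty": -0.055,"tz": -0.16,"wx": 0,"wy": 0,"wz": 0},{"tx": 0,"ty": 0,"tz": -0.16,"wx": 0,"wy": 0,"wz": 0},{"tx": 0,"ty": 0,"tz": -0.1,"wx": 0,"wy": 0,"wz": 0},{"tx": 0,"ty": 0,"tz": 0,"wx": 0,"wy": 0,"wz": 0},{"tx": 0,"ty": 0,"tz": 0,"wx": 0,"wy": 0,"wz": 0}]'

```text
time_s: 10.95
ee_pos: [527.5, -261.3, 27.8]
tcp_rot: [[-0.129, -0.992, -0.0], [-0.992, 0.129, 0.0], [-0.0, 0.0, -1.0]]
force: [-0.3, -0.3, 0.4]
width: 0.597
```

Emit:
play_rows --plan '[{"tx": 0,"ty": 0,"tz": -0.07,"wx": 0,"wy": 0,"wz": 0},{"tx": 0,"ty": 0,"tz": 0,"wx": 0,"wy": 0,"wz": 0},{"tx": 0,"ty": 0,"tz": 0,"wx": 0,"wy": 0,"wz": 0}]' --claw 36

```text
time_s: 11.25
ee_pos: [527.7, -261.3, 24.4]
tcp_rot: [[-0.129, -0.992, -0.0], [-0.992, 0.129, 0.0], [-0.0, 0.0, -1.0]]
force: [0.7, 1.0, -0.3]
width: 0.381
```

```bash
python3 - <<'E'
from h import *
s=state();p=camera_params('wrist');im=grab_frame('wrist');crop(im,130,100,260,200,3,'pics/w5.png');im2=grab_frame('scene');crop(im2,120,190,130,110,5,'pics/s5.png')
print(s['time_s'],s['ee_pos'],s['tcp_rot'],s['force'],s['width'],proj(p,[s['ee_pos']]))
E
```

```text
11.25 [ 527.72 -261.31   24.42] [[-0.13 -0.99 -0.  ]
 [-0.99  0.13  0.  ]
 [-0.    0.   -1.  ]] [ 0.74  1.   -0.26] 0.38133950308437636 [[258.69 241.51]]
```

View pics/w5.png

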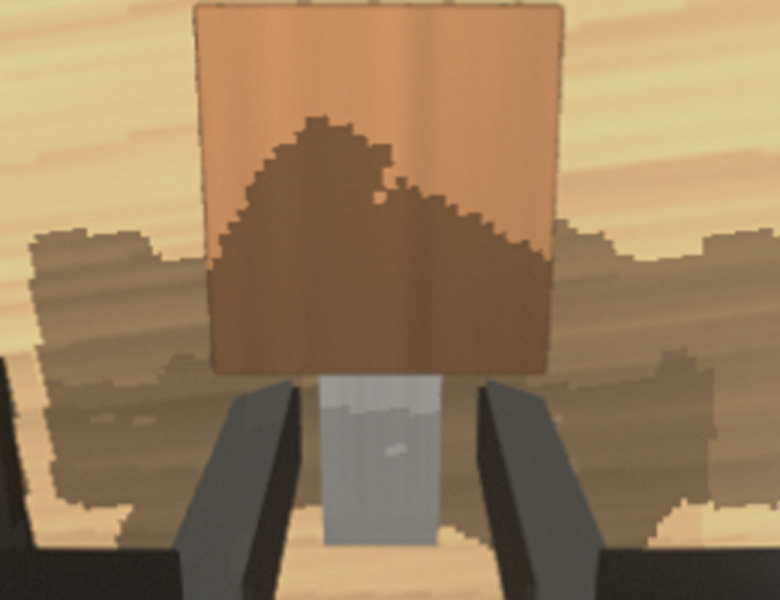

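View pics/s5.png

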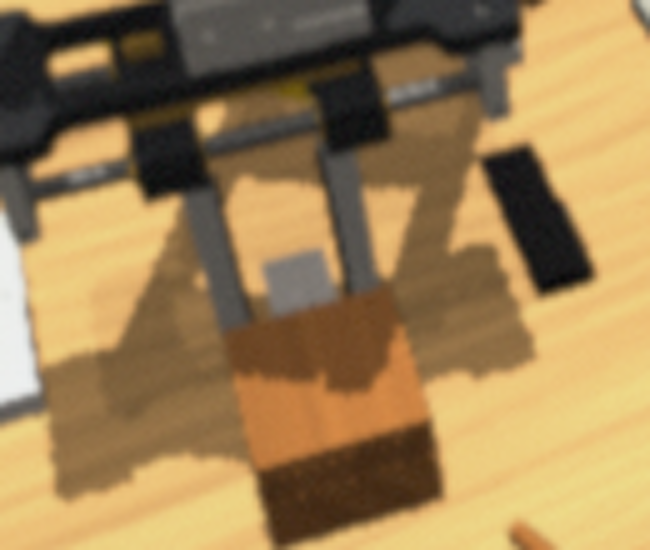

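Blade is between the fingers, about 1.5 mm off centre. I'll correct that and close.

Emit:
play_rows --plan '[{"tx": 0,"ty": 0.03,"tz": 0,"wx": 0,"wy": 0,"wz": 0},{"tx": 0,"ty": 0,"tz": 0,"wx": 0,"wy": 0,"wz": 0},{"tx": 0,"ty": 0,"tz": 0,"wx": 0,"wy": 0,"wz": 0},{"tx": 0,"ty": 0,"tz": 0,"wx": 0,"wy": 0,"wz": 0},{"tx": 0,"ty": 0,"tz": 0,"wx": 0,"wy": 0,"wz": 0}]' --claw 0 --force 25

```text
time_s: 11.85
ee_pos: [527.7, -259.7, 24.5]
tcp_rot: [[-0.129, -0.992, 0.0], [-0.992, 0.129, 0.0], [-0.0, -0.0, -1.0]]
force: [0.3, 0.4, 0.1]
width: 0.248
```

Emit:
play_rows --plan '[{"tx": -0.1,"ty": 0.013,"tz": 0,"wx": 0,"wy": 0,"wz": 0},{"tx": -0.1,"ty": 0.013,"tz": 0,"wx": 0,"wy": 0,"wz": 0},{"tx": 0,"ty": 0,"tz": 0,"wx": 0,"wy": 0,"wz": 0}]'

```text
time_s: 12.15
ee_pos: [516.8, -258.4, 24.4]
tcp_rot: [[-0.129, -0.992, -0.001], [-0.992, 0.129, 0.0], [-0.0, 0.001, -1.0]]
force: [0.1, 1.0, 0.7]
width: 0.245
```

Emit:
play_rows --plan '[{"tx": -0.15,"ty": 0.02,"tz": 0,"wx": 0,"wy": 0,"wz": 0},{"tx": -0.15,"ty": 0.02,"tz": 0,"wx": 0,"wy": 0,"wz": 0},{"tx": -0.15,"ty": 0.02,"tz": 0,"wx": 0,"wy": 0,"wz": 0},{"tx": -0.15,"ty": 0.02,"tz": 0,"wx": 0,"wy": 0,"wz": 0},{"tx": -0.15,"ty": 0.02,"tz": 0,"wx": 0,"wy": 0,"wz": 0},{"tx": -0.15,"ty": 0.02,"tz": 0,"wx": 0,"wy": 0,"wz": 0},{"tx": -0.15,"ty": 0.02,"tz": 0,"wx": 0,"wy": 0,"wz": 0},{"tx": -0.15,"ty": 0.02,"tz": 0,"wx": 0,"wy": 0,"wz": 0}]'

```text
time_s: 12.95
ee_pos: [457.0, -250.4, 24.4]
tcp_rot: [[-0.129, -0.992, -0.0], [-0.992, 0.129, 0.0], [-0.0, 0.0, -1.0]]
force: [-0.0, 0.5, -0.3]
width: 0.249
```

```bash
python3 - <<'E'
from h import *
s=state();p=camera_params('wrist');im=grab_frame('wrist');crop(im,130,100,260,200,3,'pics/w6.png');im2=grab_frame('scene');crop(im2,110,170,140,130,4.5,'pics/s6.png')
print(s['time_s'],s['ee_pos'],s['force'],s['width'],proj(p,[s['ee_pos']]))
E
```

```text
12.95 [ 457.   -250.37   24.41] [-0.01  0.52 -0.27] 0.24917075306948766 [[258.64 241.56]]
```

View pics/w6.png

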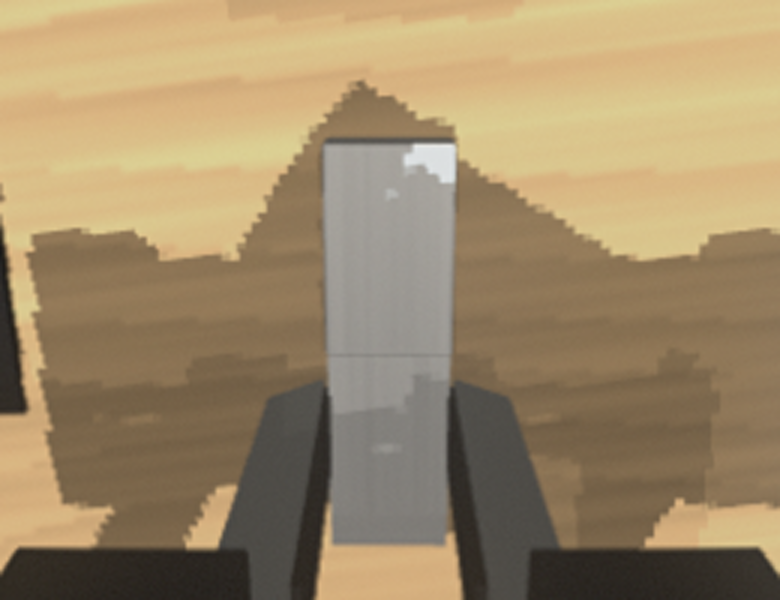

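View pics/s6.png

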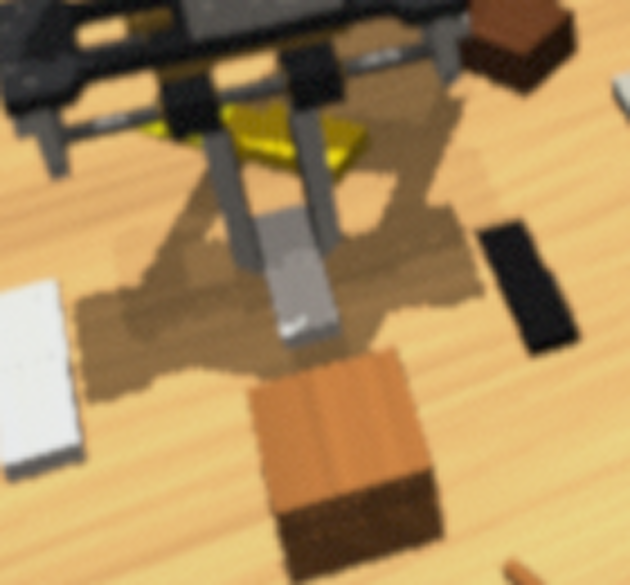

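The packer came out straight and looks level. I'll set it down, with the fingertips stopping 1 mm above the bench.

Emit:
play_rows --plan '[{"tx": 0,"ty": 0,"tz": -0.16,"wx": 0,"wy": 0,"wz": 0},{"tx": 0,"ty": 0,"tz": -0.16,"wx": 0,"wy": 0,"wz": 0},{"tx": 0,"ty": 0,"tz": -0.1,"wx": 0,"wy": 0,"wz": 0},{"tx": 0,"ty": 0,"tz": -0.04,"wx": 0,"wy": 0,"wz": 0},{"tx": 0,"ty": 0,"tz": 0,"wx": 0,"wy": 0,"wz": 0}]'

```text
time_s: 13.55
ee_pos: [457.6, -250.3, 0.9]
tcp_rot: [[-0.128, -0.992, -0.001], [-0.992, 0.128, 0.001], [-0.001, 0.001, -1.0]]
force: [0.3, -0.5, -1.2]
width: 0.249
```

Emit:
play_rows --plan '[{"tx": 0,"ty": 0,"tz": 0,"wx": 0,"wy": 0,"wz": 0},{"tx": 0,"ty": 0,"tz": 0,"wx": 0,"wy": 0,"wz": 0},{"tx": 0,"ty": 0,"tz": 0,"wx": 0,"wy": 0,"wz": 0},{"tx": 0,"ty": 0,"tz": 0,"wx": 0,"wy": 0,"wz": 0}]' --claw 40

```text
time_s: 13.95
ee_pos: [457.9, -250.6, 1.7]
tcp_rot: [[-0.129, -0.992, 0.0], [-0.992, 0.129, -0.0], [0.0, -0.0, -1.0]]
force: [-0.7, 0.3, -0.0]
width: 0.4
```

```bash
python3 - <<'E'
from h import *
s=state();p=camera_params('wrist');im=grab_frame('wrist');cv2.imwrite('pics/w7r.png',im);crop(im,130,100,260,200,3,'pics/w7.png')
import pickle;pickle.dump((s,p),open('w7.pkl','wb'))
print(s['time_s'],s['ee_pos'],s['force'],s['width'],proj(p,[s['ee_pos']]))
E
```

```text
13.95 [ 457.91 -250.64    1.67] [-0.72  0.33 -0.05] 0.39989043315723816 [[258.68 241.51]]
```

View pics/w7.png

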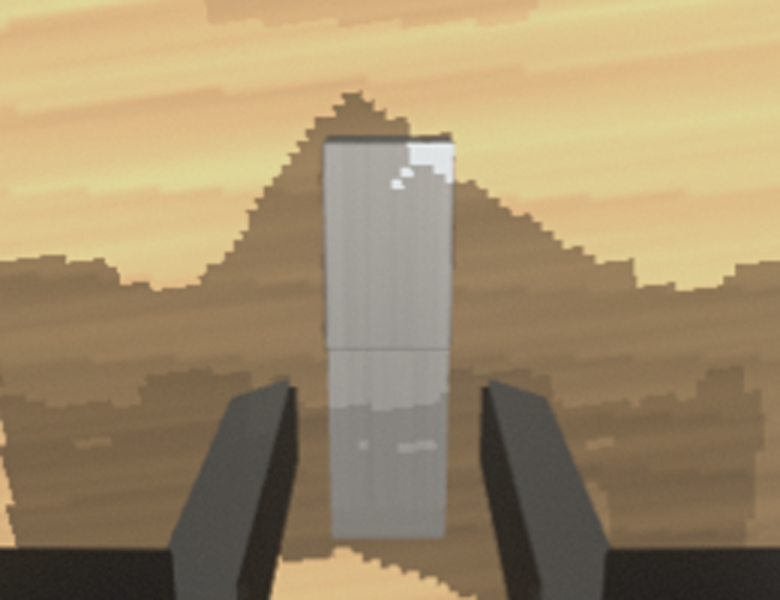

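```bash
python3 - <<'E'
from h import *
import pickle
s,p=pickle.load(open('w7.pkl','rb'))
def un(pt): return [(pt[0]+.5)/3-.5+130,(pt[1]+.5)/3-.5+100]
for q,z in (((328,349),10),((451,349),10),((325,142),10),((453,142),10),((332,537),2),((444,537),2)): print(onz(p,un(q),z))
E
```

```text
[ 478.87 -241.99   10.  ]
[ 475.86 -265.33   10.  ]
[ 518.01 -247.2    10.  ]
[ 515.06 -270.04   10.  ]
[ 433.91 -235.7     2.  ]
[ 430.85 -259.38    2.  ]
```

Emit:
play_rows --plan '[{"tx": 0.26,"ty": -0.035,"tz": 0,"wx": 0,"wy": 0,"wz": 0},{"tx": 0.26,"ty": -0.035,"tz": 0,"wx": 0,"wy": 0,"wz": 0},{"tx": 0.26,"ty": -0.035,"tz": 0,"wx": 0,"wy": 0,"wz": 0},{"tx": 0,"ty": 0,"tz": 0,"wx": 0,"wy": 0,"wz": 0},{"tx": 0,"ty": 0,"tz": 0,"wx": 0,"wy": 0,"wz": 0}]'

```text
time_s: 14.5
ee_pos: [496.4, -255.6, 1.3]
tcp_rot: [[-0.128, -0.992, -0.001], [-0.992, 0.128, 0.0], [-0.0, 0.001, -1.0]]
force: [0.7, 0.6, 0.2]
width: 0.4
```

Emit:
play_rows --plan '[{"tx": 0,"ty": 0,"tz": 0,"wx": 0,"wy": 0,"wz": 0},{"tx": 0,"ty": 0,"tz": 0,"wx": 0,"wy": 0,"wz": 0},{"tx": 0,"ty": 0,"tz": 0,"wx": 0,"wy": 0,"wz": 0},{"tx": 0,"ty": 0,"tz": 0,"wx": 0,"wy": 0,"wz": 0}]' --claw 0 --force 30

```text
time_s: 14.9
ee_pos: [496.4, -255.7, 1.4]
tcp_rot: [[-0.129, -0.992, -0.0], [-0.992, 0.129, 0.0], [-0.0, 0.0, -1.0]]
force: [-0.7, -0.4, 0.1]
width: 0.25
```

```bash
python3 - <<'E'
from h import *
s=state();p=camera_params('wrist');im=grab_frame('wrist');cv2.imwrite('pics/w8r.png',im);crop(im,130,100,260,200,3,'pics/w8.png')
import pickle;pickle.dump((s,p),open('w8.pkl','wb'))
print(s['time_s'],s['ee_pos'],s['tcp_rot'],s['force'],s['width'],proj(p,[s['ee_pos']]))
E
```

```text
14.9 [ 496.42 -255.7     1.4 ] [[-0.13 -0.99 -0.  ]
 [-0.99  0.13  0.  ]
 [-0.    0.   -1.  ]] [-0.69 -0.44  0.12] 0.24984149519395388 [[258.69 241.47]]
```

View pics/w8.png

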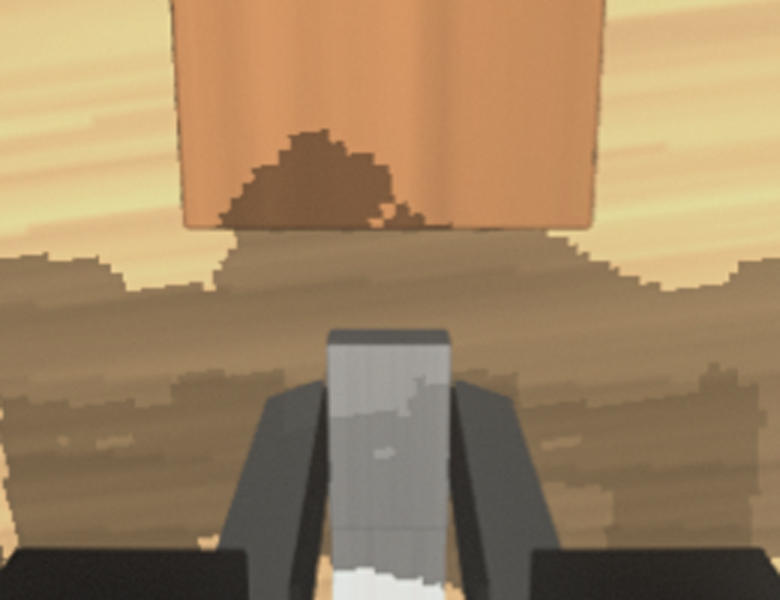

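```bash
python3 - <<'E'
from h import *
import pickle
s,p=pickle.load(open('w8.pkl','rb'));T=camera_params('top');S=camera_params('scene')
print('cup',tri([(T,(175,42)),(S,(481,275))]),'mallet handle top',tri([(T,(322,13)),(S,(286,318))]))
for z in(0,20): print(onz(T,(310,80),z))
def un(pt): return [(pt[0]+.5)/3-.5+130,(pt[1]+.5)/3-.5+100]
a=[onz(p,un(q),10) for q in((334,527),(446,527),(328,345),(450,345))];print(a,(a[0]+a[1])/2,(a[2]+a[3])/2)
E
```

```text
cup (array([855.9 ,  87.54, 113.04]), np.float64(0.6800726131035496)) mallet handle top (array([ 846.49, -228.98,  234.76]), np.float64(0.4279598483476072))
[ 818.83 -236.81    0.  ]
[ 809.19 -233.86   20.  ]
[array([ 479.42, -242.66,   10.  ]), array([ 476.52, -265.17,   10.  ]), array([ 518.25, -247.19,   10.  ]), array([ 515.27, -270.26,   10.  ])] [ 477.97 -253.91   10.  ] [ 516.76 -258.73   10.  ]
```

Emit:
play_rows --plan '[{"tx": 0,"ty": 0,"tz": 0.5,"wx": 0,"wy": 0,"wz": 0},{"tx": 0,"ty": 0,"tz": 0.8,"wx": 0,"wy": 0,"wz": 0},{"tx": 0,"ty": 0,"tz": 0.8,"wx": 0,"wy": 0,"wz": 0},{"tx": 0.2,"ty": 0.49,"tz": 0.1,"wx": 0,"wy": 0,"wz": 0.2},{"tx": 0.4,"ty": 0.49,"tz": 0,"wx": 0,"wy": 0,"wz": 0.2},{"tx": 0.55,"ty": 0.49,"tz": 0,"wx": 0,"wy": 0,"wz": 0.2},{"tx": 0.55,"ty": 0.49,"tz": 0,"wx": 0,"wy": 0,"wz": 0.2},{"tx": 0.55,"ty": 0.49,"tz": 0,"wx": 0,"wy": 0,"wz": 0.09}]'

```text
time_s: 15.75
ee_pos: [610.0, -132.2, 111.5]
tcp_rot: [[-0.058, -0.998, 0.0], [-0.998, 0.058, -0.0], [0.0, -0.0, -1.0]]
force: [0.2, -0.4, -0.4]
width: 0.252
```

Emit:
play_rows --plan '[{"tx": 0.55,"ty": 0.49,"tz": 0,"wx": 0,"wy": 0,"wz": 0},{"tx": 0.55,"ty": 0.49,"tz": 0,"wx": 0,"wy": 0,"wz": 0},{"tx": 0.55,"ty": 0.49,"tz": 0,"wx": 0,"wy": 0,"wz": 0},{"tx": 0.55,"ty": 0.49,"tz": 0,"wx": 0,"wy": 0,"wz": 0},{"tx": 0.55,"ty": 0.49,"tz": 0,"wx": 0,"wy": 0,"wz": 0},{"tx": 0.2,"ty": 0,"tz": 0,"wx": 0,"wy": 0,"wz": 0},{"tx": 0,"ty": 0,"tz": 0,"wx": 0,"wy": 0,"wz": 0},{"tx": 0,"ty": 0,"tz": 0,"wx": 0,"wy": 0,"wz": 0}]'

```text
time_s: 16.55
ee_pos: [756.0, -11.0, 110.7]
tcp_rot: [[-0.058, -0.998, -0.002], [-0.998, 0.058, -0.0], [0.0, 0.002, -1.0]]
force: [0.1, 0.8, -0.8]
width: 0.247
```

```bash
python3 - <<'E'
from h import *
s=state();p=camera_params('wrist');im=grab_frame('wrist');cv2.imwrite('pics/w9.png',im)
import pickle;pickle.dump((s,p),open('w9.pkl','wb'))
print(s['time_s'],s['ee_pos'],s['tcp_rot'],s['joint_positions'],s['force'],s['width'])
E
```

```text
16.55 [756.05 -10.96 110.72] [[-0.06 -1.   -0.  ]
 [-1.    0.06 -0.  ]
 [ 0.    0.   -1.  ]] [-0.13  0.66  1.1  -0.    1.38  1.5 ] [ 0.09  0.82 -0.76] 0.24718340489450463
```

View pics/w9.png

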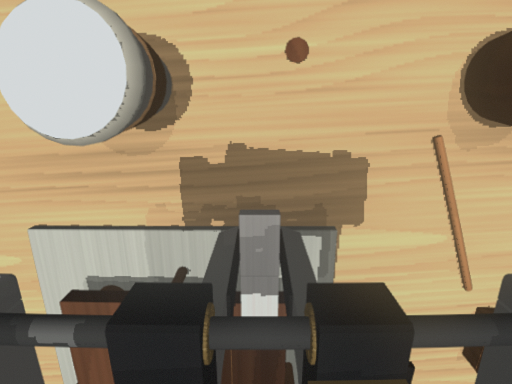

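```bash
python3 - <<'E'
from h import *
import pickle
s,p=pickle.load(open('w9.pkl','rb'))
im=cv2.imread('pics/w9.png');crop(im,20,210,330,174,2.4,'pics/w9c.png')
im=grab_frame('scene');cv2.imwrite('pics/s9.png',im);crop(im,240,140,220,150,3.6,'pics/s9c.png')
a=onz(p,(32,227.5),12);b=onz(p,(335,228.5),12);print(a,b,np.arctan2(a[0]-b[0],a[1]-b[1]),np.linalg.norm(a-b))
E
```

```text
[737.44 209.64  12.  ] [720.39 -81.17  12.  ] 0.05856195691336832 291.3078269673959
```

View pics/w9c.png

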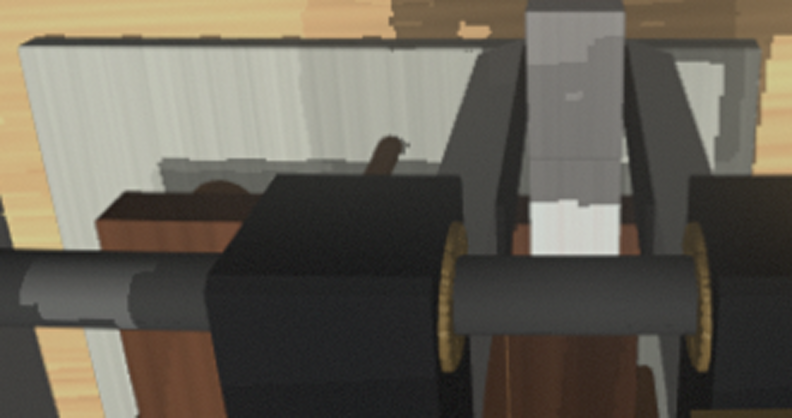

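View pics/s9c.png

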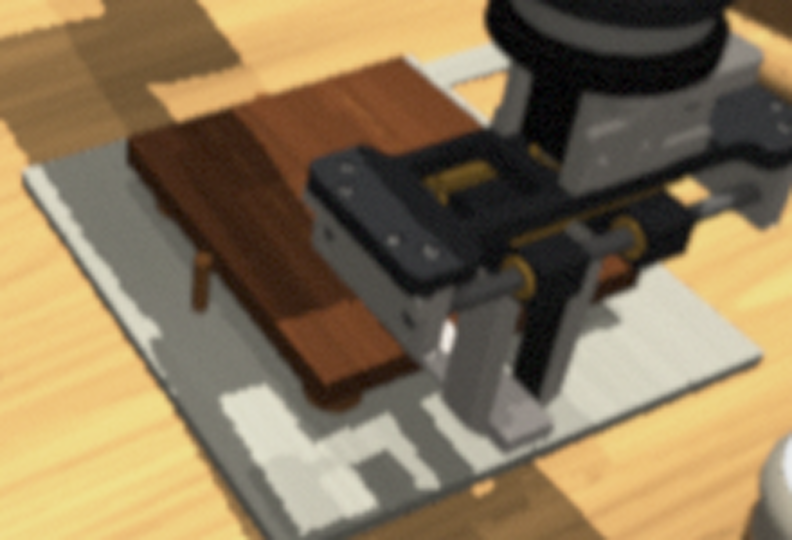

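```bash
python3 - <<'E'
from h import *
import pickle
s,p=pickle.load(open('w9.pkl','rb'))
f=lambda q:[(q[0]+.5)/2.4-.5+20,(q[1]+.5)/2.4-.5+210]
print(onz(p,f((97,221)),56),onz(p,f((128,193)),36),onz(p,f((640,225)),56),onz(p,f((513,228)),56))
print('S',[onz(camera_params('scene'),[(q[0]+.5)/3.6-.5+240,(q[1]+.5)/3.6-.5+140],56) for q in((325,384),(128,141),(404,57))])
E
```

```text
[682.99 167.4   56.  ] [681.92 167.33  36.  ] [671.85 -29.9   56.  ] [673.21  15.63  56.  ]
S [array([671.34, -29.43,  56.  ]), array([456.37, -16.66,  56.  ]), array([466.26, 183.27,  56.  ])]
```

Panel's far right corner reads (671.9,−29.9), within 1 mm of my panel pose. I'll back off 10 mm and descend.

Emit:
play_rows --plan '[{"tx": 0.2,"ty": 0.02,"tz": 0,"wx": 0,"wy": 0,"wz": 0},{"tx": 0,"ty": 0,"tz": -0.5,"wx": 0,"wy": 0,"wz": 0},{"tx": 0,"ty": 0,"tz": -0.5,"wx": 0,"wy": 0,"wz": 0},{"tx": 0,"ty": 0,"tz": -0.4,"wx": 0,"wy": 0,"wz": 0},{"tx": 0,"ty": 0,"tz": -0.1,"wx": 0,"wy": 0,"wz": 0},{"tx": 0,"ty": 0,"tz": 0,"wx": 0,"wy": 0,"wz": 0},{"tx": 0,"ty": 0,"tz": 0,"wx": 0,"wy": 0,"wz": 0},{"tx": 0,"ty": 0,"tz": 0,"wx": 0,"wy": 0,"wz": 0}]'

```text
time_s: 17.45
ee_pos: [768.1, -10.1, 38.8]
tcp_rot: [[-0.058, -0.998, 0.004], [-0.998, 0.058, -0.0], [0.0, -0.004, -1.0]]
force: [-0.3, 0.2, 0.2]
width: 0.253
```

```bash
python3 - <<'E'
from h import *
print(state()['ee_pos'],state()['tcp_rot'])
im=grab_frame('scene');crop(im,300,190,140,100,5.5,'pics/s10.png')
print(state()['ee_pos'],state()['tcp_rot'][:,2])
p=camera_params('wrist');im=grab_frame('wrist');crop(im,130,180,260,150,3,'pics/w10.png')
print(state()['ee_pos'])
E
```

```text
[768.11 -10.13  38.81] [[-0.06 -1.    0.  ]
 [-1.    0.06 -0.  ]
 [ 0.   -0.   -1.  ]]
[768.06 -10.01  38.67] [ 0. -0. -1.]
[767.86  -9.94  38.38]
```

View pics/s10.png

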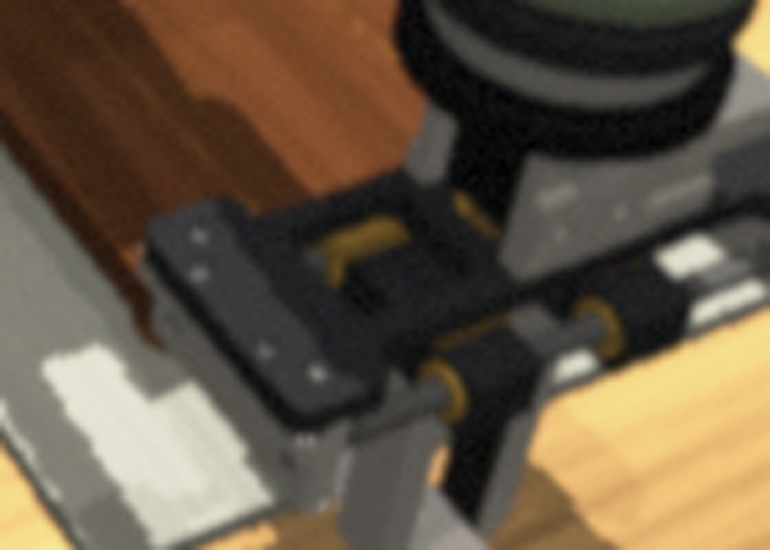

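View pics/w10.png

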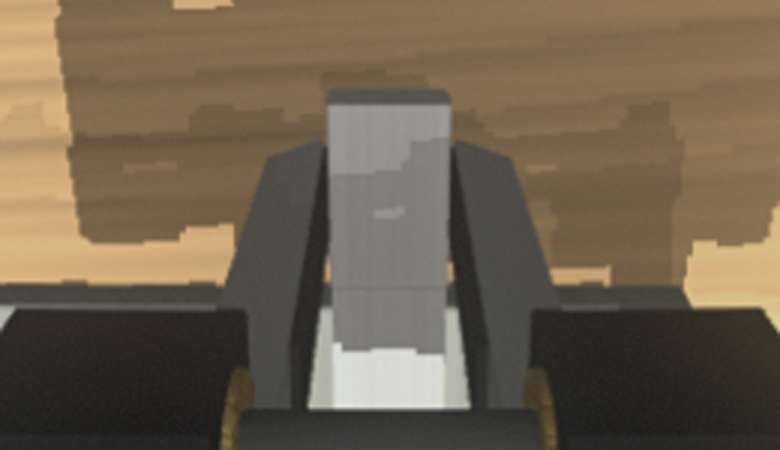

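Emit:
play_rows --plan '[{"tx": 0,"ty": 0,"tz": -0.04,"wx": 0,"wy": 0,"wz": 0},{"tx": 0,"ty": 0,"tz": 0,"wx": 0,"wy": 0,"wz": 0},{"tx": 0,"ty": 0,"tz": 0,"wx": 0,"wy": 0,"wz": 0},{"tx": 0,"ty": 0,"tz": 0,"wx": 0,"wy": 0,"wz": 0}]'

```text
time_s: 17.95
ee_pos: [766.7, -9.7, 34.3]
tcp_rot: [[-0.058, -0.998, -0.0], [-0.998, 0.058, 0.0], [0.0, 0.0, -1.0]]
force: [0.6, 0.2, -0.2]
width: 0.249
```

Emit:
play_rows --plan '[{"tx": 0,"ty": 0,"tz": 0,"wx": 0,"wy": 0,"wz": 0},{"tx": 0,"ty": 0,"tz": 0,"wx": 0,"wy": 0,"wz": 0}]'

```text
time_s: 18.15
ee_pos: [766.7, -9.7, 34.4]
tcp_rot: [[-0.058, -0.998, -0.0], [-0.998, 0.058, 0.0], [-0.0, 0.0, -1.0]]
force: [0.4, 0.7, -0.9]
width: 0.25
```

Emit:
play_rows --plan '[{"tx": -0.2,"ty": 0.012,"tz": 0,"wx": 0,"wy": 0,"wz": 0},{"tx": -0.2,"ty": 0.012,"tz": 0,"wx": 0,"wy": 0,"wz": 0},{"tx": -0.16,"ty": 0.009,"tz": 0,"wx": 0,"wy": 0,"wz": 0},{"tx": -0.1,"ty": 0.006,"tz": 0,"wx": 0,"wy": 0,"wz": 0},{"tx": -0.06,"ty": 0.003,"tz": 0,"wx": 0,"wy": 0,"wz": 0},{"tx": 0,"ty": 0,"tz": 0,"wx": 0,"wy": 0,"wz": 0},{"tx": 0,"ty": 0,"tz": 0,"wx": 0,"wy": 0,"wz": 0}]'

```text
time_s: 18.85
ee_pos: [731.1, -7.7, 34.6]
tcp_rot: [[-0.058, -0.998, 0.001], [-0.998, 0.058, -0.0], [0.0, -0.001, -1.0]]
force: [0.1, 0.1, -0.8]
width: 0.255
```

Emit:
play_rows --plan '[{"tx": -0.06,"ty": 0.003,"tz": 0,"wx": 0,"wy": 0,"wz": 0},{"tx": -0.06,"ty": 0.003,"tz": 0,"wx": 0,"wy": 0,"wz": 0},{"tx": -0.06,"ty": 0.003,"tz": 0,"wx": 0,"wy": 0,"wz": 0},{"tx": 0,"ty": 0,"tz": 0,"wx": 0,"wy": 0,"wz": 0}]'

```text
time_s: 19.25
ee_pos: [725.9, -8.4, 36.3]
tcp_rot: [[-0.058, -0.998, 0.01], [-0.998, 0.058, -0.002], [0.001, -0.01, -1.0]]
force: [8.7, -2.2, -2.2]
width: 0.248
```

Emit:
play_rows --plan '[{"tx": 0,"ty": 0,"tz": -0.01,"wx": 0,"wy": 0,"wz": 0},{"tx": 0,"ty": 0,"tz": 0,"wx": 0,"wy": 0,"wz": 0}]'

```text
time_s: 19.45
ee_pos: [726.0, -8.4, 35.8]
tcp_rot: [[-0.058, -0.998, 0.01], [-0.998, 0.058, -0.002], [0.001, -0.01, -1.0]]
force: [7.6, -1.1, -1.9]
width: 0.255
```

The nose was stopped about where the pad edge should be, with 8 N along x. I'll back off, unload and retry slightly higher.

Emit:
play_rows --plan '[{"tx": -0.0,"ty": 0,"tz": 0.01,"wx": 0,"wy": 0,"wz": 0},{"tx": 0.2,"ty": -0.012,"tz": 0,"wx": 0,"wy": 0,"wz": 0},{"tx": 0,"ty": 0,"tz": 0,"wx": 0,"wy": 0,"wz": 0},{"tx": 0,"ty": 0,"tz": 0,"wx": 0,"wy": 0,"wz": 0},{"tx": 0,"ty": 0,"tz": 0,"wx": 0,"wy": 0,"wz": 0}]'

```text
time_s: 19.95
ee_pos: [730.9, -7.6, 34.1]
tcp_rot: [[-0.058, -0.998, -0.001], [-0.998, 0.058, 0.0], [-0.0, 0.001, -1.0]]
force: [-0.5, 0.2, -0.8]
width: 0.253
```

```bash
python3 - <<'E'
from h import *
s=state();print(s['ee_pos'],s['tcp_rot'][:,2],s['force'])
im=grab_frame('scene');crop(im,290,190,150,100,5.2,'pics/s11.png')
p=camera_params('wrist');im=grab_frame('wrist');crop(im,130,180,260,150,3,'pics/w11.png')
E
```

```text
[730.88  -7.61  34.05] [-0.  0. -1.] [-0.5   0.22 -0.8 ]
```

View pics/s11.png

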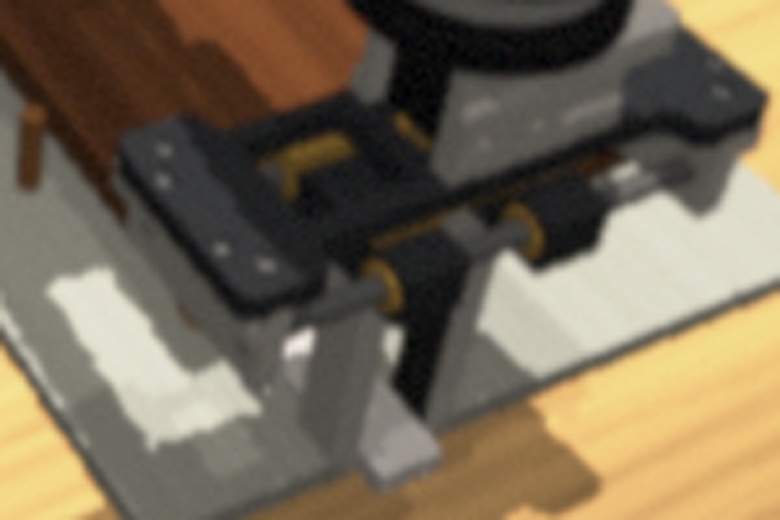

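View pics/w11.png

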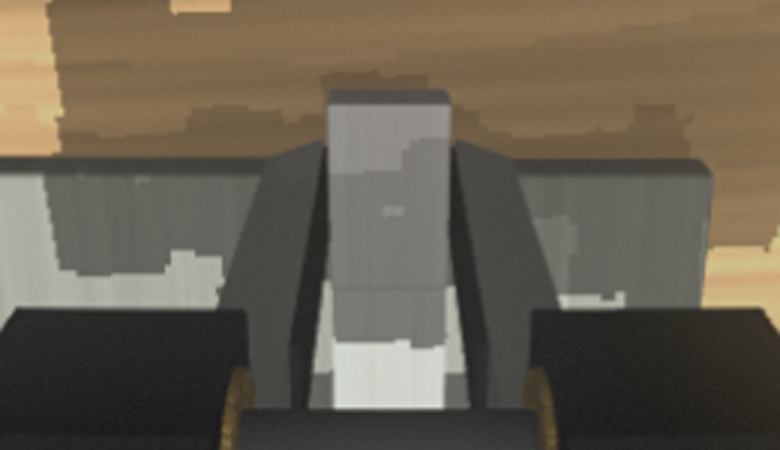

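Emit:
play_rows --plan '[{"tx": 0,"ty": 0,"tz": 0.016,"wx": 0,"wy": 0,"wz": 0},{"tx": 0,"ty": 0,"tz": 0,"wx": 0,"wy": 0,"wz": 0},{"tx": -0.06,"ty": 0.003,"tz": 0,"wx": 0,"wy": 0,"wz": 0},{"tx": -0.06,"ty": 0.003,"tz": 0,"wx": 0,"wy": 0,"wz": 0},{"tx": 0,"ty": 0,"tz": 0,"wx": 0,"wy": 0,"wz": 0}]'

```text
time_s: 20.55
ee_pos: [726.4, -7.8, 35.6]
tcp_rot: [[-0.058, -0.998, 0.002], [-0.998, 0.058, -0.0], [0.0, -0.002, -1.0]]
force: [3.0, -0.3, -3.5]
width: 0.25
```

Emit:
play_rows --plan '[{"tx": -0.04,"ty": 0.002,"tz": 0,"wx": 0,"wy": 0,"wz": 0},{"tx": 0,"ty": 0,"tz": 0,"wx": 0,"wy": 0,"wz": 0}]'

```text
time_s: 20.75
ee_pos: [726.1, -8.2, 36.2]
tcp_rot: [[-0.058, -0.998, 0.006], [-0.998, 0.058, -0.001], [0.001, -0.006, -1.0]]
force: [6.2, -2.1, -4.2]
width: 0.255
```

The force points at a wall at the pad edge, so the nose may droop in the grip. I'll pull back and touch the blade down on the steel plate (12 mm) to measure its true height and level it.

Emit:
play_rows --plan '[{"tx": 0.2,"ty": -0.012,"tz": 0,"wx": 0,"wy": 0,"wz": 0},{"tx": 0.3,"ty": -0.017,"tz": 0,"wx": 0,"wy": 0,"wz": 0},{"tx": 0,"ty": 0,"tz": -0.2,"wx": 0,"wy": 0,"wz": 0},{"tx": 0,"ty": 0,"tz": -0.14,"wx": 0,"wy": 0,"wz": 0},{"tx": 0,"ty": 0,"tz": 0,"wx": 0,"wy": 0,"wz": 0},{"tx": 0,"ty": 0,"tz": 0,"wx": 0,"wy": 0,"wz": 0},{"tx": 0,"ty": 0,"tz": 0,"wx": 0,"wy": 0,"wz": 0}]'

```text
time_s: 21.45
ee_pos: [748.4, -8.8, 18.3]
tcp_rot: [[-0.058, -0.998, -0.0], [-0.998, 0.058, 0.0], [-0.0, 0.0, -1.0]]
force: [-0.3, 0.4, -0.2]
width: 0.253
```

Emit:
play_rows --plan '[{"tx": 0,"ty": 0,"tz": -0.04,"wx": 0,"wy": 0,"wz": 0},{"tx": 0,"ty": 0,"tz": 0,"wx": 0,"wy": 0,"wz": 0},{"tx": 0,"ty": 0,"tz": 0,"wx": 0,"wy": 0,"wz": 0}]'

```text
time_s: 21.75
ee_pos: [748.7, -8.8, 16.4]
tcp_rot: [[-0.058, -0.998, 0.0], [-0.998, 0.058, -0.0], [0.0, -0.0, -1.0]]
force: [-0.4, 0.7, -1.0]
width: 0.248
```

Emit:
play_rows --plan '[{"tx": 0,"ty": 0,"tz": -0.02,"wx": 0,"wy": 0,"wz": 0},{"tx": 0,"ty": 0,"tz": 0,"wx": 0,"wy": 0,"wz": 0},{"tx": 0,"ty": 0,"tz": 0,"wx": 0,"wy": 0,"wz": 0}]'

```text
time_s: 22.05
ee_pos: [748.7, -8.8, 15.2]
tcp_rot: [[-0.058, -0.998, -0.0], [-0.998, 0.058, 0.0], [-0.0, 0.0, -1.0]]
force: [0.2, 0.1, -0.4]
width: 0.251
```

Emit:
play_rows --plan '[{"tx": 0,"ty": 0,"tz": -0.01,"wx": 0,"wy": 0,"wz": 0},{"tx": 0,"ty": 0,"tz": 0,"wx": 0,"wy": 0,"wz": 0}]'

```text
time_s: 22.25
ee_pos: [748.7, -8.8, 14.6]
tcp_rot: [[-0.058, -0.998, -0.0], [-0.998, 0.058, 0.0], [-0.0, 0.0, -1.0]]
force: [-0.2, 0.9, -0.9]
width: 0.253
```

Emit:
play_rows --plan '[{"tx": 0,"ty": 0,"tz": -0.01,"wx": 0,"wy": 0,"wz": 0},{"tx": 0,"ty": 0,"tz": 0,"wx": 0,"wy": 0,"wz": 0}]'

```text
time_s: 22.45
ee_pos: [748.7, -8.8, 14.2]
tcp_rot: [[-0.058, -0.998, -0.0], [-0.998, 0.058, 0.0], [-0.0, 0.0, -1.0]]
force: [-0.6, -0.6, -1.0]
width: 0.253
```

Emit:
play_rows --plan '[{"tx": 0,"ty": 0,"tz": -0.01,"wx": 0,"wy": 0,"wz": 0},{"tx": 0,"ty": 0,"tz": 0,"wx": 0,"wy": 0,"wz": 0}]'

```text
time_s: 22.65
ee_pos: [748.7, -8.8, 13.6]
tcp_rot: [[-0.058, -0.998, -0.0], [-0.998, 0.058, 0.0], [-0.0, 0.0, -1.0]]
force: [0.3, -0.4, -0.8]
width: 0.251
```

Emit:
play_rows --plan '[{"tx": 0,"ty": 0,"tz": -0.01,"wx": 0,"wy": 0,"wz": 0},{"tx": 0,"ty": 0,"tz": 0,"wx": 0,"wy": 0,"wz": 0}]'

```text
time_s: 22.85
ee_pos: [748.8, -8.9, 13.4]
tcp_rot: [[-0.058, -0.998, 0.0], [-0.998, 0.058, -0.0], [0.0, -0.0, -1.0]]
force: [-0.1, -0.3, -0.6]
width: 0.252
```

Emit:
play_rows --plan '[{"tx": 0,"ty": 0,"tz": -0.01,"wx": 0,"wy": 0,"wz": 0},{"tx": 0,"ty": 0,"tz": 0,"wx": 0,"wy": 0,"wz": 0}]'

```text
time_s: 23.05
ee_pos: [748.8, -8.8, 13.2]
tcp_rot: [[-0.058, -0.998, 0.0], [-0.998, 0.058, -0.0], [0.0, -0.0, -1.0]]
force: [-0.6, -0.7, 2.6]
width: 0.251
```

Emit:
play_rows --plan '[{"tx": 0,"ty": 0,"tz": -0.01,"wx": 0,"wy": 0,"wz": 0},{"tx": 0,"ty": 0,"tz": 0,"wx": 0,"wy": 0,"wz": 0}]'

```text
time_s: 23.25
ee_pos: [748.9, -8.9, 13.0]
tcp_rot: [[-0.058, -0.998, 0.0], [-0.998, 0.058, -0.0], [0.0, -0.0, -1.0]]
force: [-0.8, 1.0, 4.0]
width: 0.25
```

Emit:
play_rows --plan '[{"tx": 0,"ty": 0,"tz": -0.01,"wx": 0,"wy": 0,"wz": 0},{"tx": 0,"ty": 0,"tz": 0,"wx": 0,"wy": 0,"wz": 0}]'

```text
time_s: 23.45
ee_pos: [748.9, -8.9, 12.8]
tcp_rot: [[-0.058, -0.998, 0.0], [-0.998, 0.058, -0.0], [0.0, -0.0, -1.0]]
force: [-1.1, 0.7, 5.0]
width: 0.248
```

Emit:
play_rows --plan '[{"tx": 0,"ty": 0,"tz": 0.016,"wx": 0,"wy": 0,"wz": 0},{"tx": 0,"ty": 0,"tz": 0,"wx": 0,"wy": 0,"wz": 0}]'

```text
time_s: 23.65
ee_pos: [748.9, -8.8, 12.9]
tcp_rot: [[-0.058, -0.998, 0.0], [-0.998, 0.058, -0.0], [0.0, -0.0, -1.0]]
force: [-2.5, 0.2, 3.9]
width: 0.249
```

Emit:
play_rows --plan '[{"tx": 0,"ty": 0,"tz": 0.016,"wx": 0,"wy": 0,"wz": 0},{"tx": 0,"ty": 0,"tz": 0,"wx": 0,"wy": 0,"wz": 0}]'

```text
time_s: 23.85
ee_pos: [748.8, -8.8, 13.1]
tcp_rot: [[-0.058, -0.998, 0.0], [-0.998, 0.058, -0.0], [-0.0, -0.0, -1.0]]
force: [-0.5, 0.0, 1.5]
width: 0.254
```

```bash
python3 - <<'E'
from h import *
s=state();print(s['ee_pos'],s['tcp_rot'][:,2],s['force'],s['torque'])
p=camera_params('wrist');im=grab_frame('wrist');crop(im,130,180,260,150,3,'pics/w12.png')
im=grab_frame('top');crop(im,180,80,90,75,8,'pics/t12.png')
E
```

```text
[748.85  -8.85  13.12] [ 0. -0. -1.] [-0.5   0.01  1.51] [0.02 0.21 0.03]
```

View pics/w12.png

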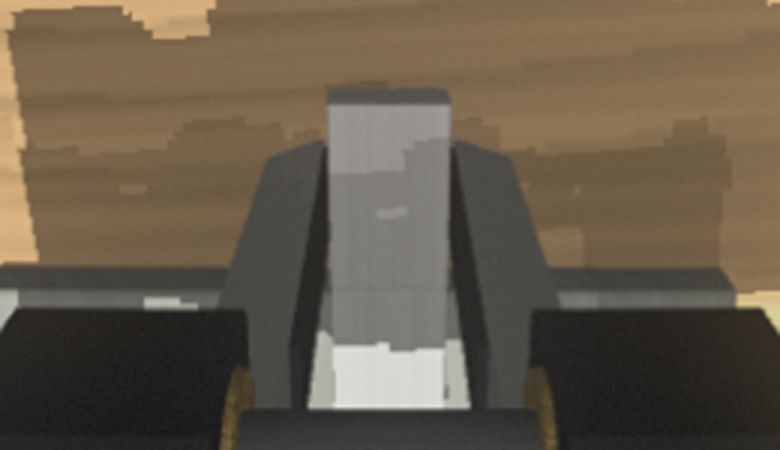

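View pics/t12.png

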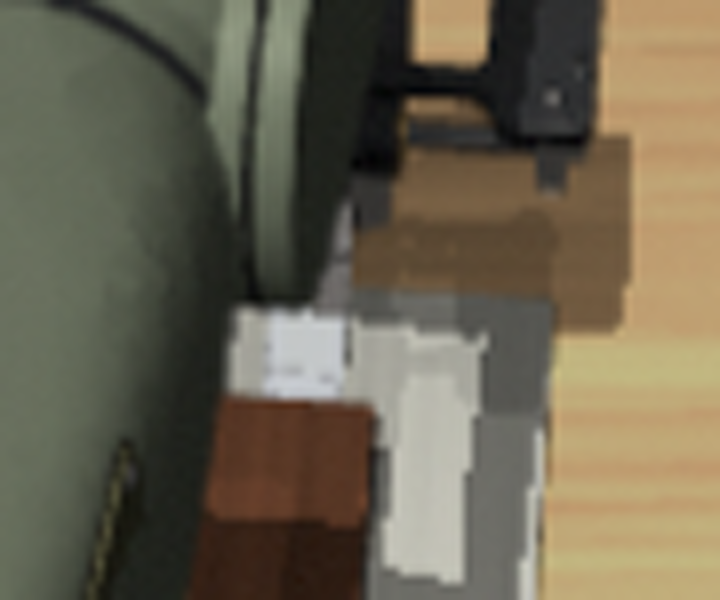

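```bash
python3 - <<'E'
from h import *
T=camera_params('top')
f=lambda q:[(q[0]+.5)/8-.5+180,(q[1]+.5)/8-.5+80]
a,b=onz(T,f((264,393)),14),onz(T,f((340,398)),14);print('nose',a,b,(a+b)/2)
c=onz(T,f((376,405)),56);print('FR corner',c, onz(T,f((219,397)),56))
n=(a+b)/2;d=n-c;th=-.058
print('panel-frame nose from corner', np.cos(th)*d[0]+np.sin(th)*d[1], -np.sin(th)*d[0]+np.cos(th)*d[1])
E
```

```text
nose [683.37   8.1   14.  ] [681.87 -15.34  14.  ] [682.62  -3.62  14.  ]
FR corner [665.32 -29.59  56.  ] [667.58  16.65  56.  ]
panel-frame nose from corner 15.76244745654095 26.933526028842085
```

The top view shows the panel moved about 2 mm towards the robot. So the full-thickness part behind the bevel was catching the panel's edge, which means the blade was about 0.5 mm too high. I'll go back up to a slightly lower height and advance in small steps.

Emit:
play_rows --plan '[{"tx": 0,"ty": 0,"tz": 0.2,"wx": 0,"wy": 0,"wz": 0},{"tx": 0,"ty": 0,"tz": 0.216,"wx": 0,"wy": 0,"wz": 0},{"tx": -0.15,"ty": 0.009,"tz": 0,"wx": 0,"wy": 0,"wz": 0},{"tx": -0.15,"ty": 0.009,"tz": 0,"wx": 0,"wy": 0,"wz": 0},{"tx": -0.05,"ty": 0.003,"tz": 0,"wx": 0,"wy": 0,"wz": 0},{"tx": 0,"ty": 0,"tz": 0,"wx": 0,"wy": 0,"wz": 0},{"tx": 0,"ty": 0,"tz": 0,"wx": 0,"wy": 0,"wz": 0},{"tx": 0,"ty": 0,"tz": 0,"wx": 0,"wy": 0,"wz": 0}]'

```text
time_s: 24.75
ee_pos: [731.2, -7.8, 33.9]
tcp_rot: [[-0.058, -0.998, -0.0], [-0.998, 0.058, 0.0], [-0.0, 0.0, -1.0]]
force: [-0.1, -0.0, -0.3]
width: 0.25
```

Emit:
play_rows --plan '[{"tx": 0,"ty": 0,"tz": 0,"wx": 0,"wy": 0,"wz": 0},{"tx": 0,"ty": 0,"tz": 0,"wx": 0,"wy": 0,"wz": 0}]'

```text
time_s: 24.95
ee_pos: [731.3, -7.8, 34.0]
tcp_rot: [[-0.058, -0.998, -0.0], [-0.998, 0.058, 0.0], [-0.0, 0.0, -1.0]]
force: [1.0, -0.5, 0.7]
width: 0.252
```

Emit:
play_rows --plan '[{"tx": -0.03,"ty": 0.002,"tz": 0,"wx": 0,"wy": 0,"wz": 0},{"tx": -0.03,"ty": 0.002,"tz": 0,"wx": 0,"wy": 0,"wz": 0},{"tx": -0.03,"ty": 0.002,"tz": 0,"wx": 0,"wy": 0,"wz": 0},{"tx": 0,"ty": 0,"tz": 0,"wx": 0,"wy": 0,"wz": 0},{"tx": 0,"ty": 0,"tz": 0,"wx": 0,"wy": 0,"wz": 0}]'

```text
time_s: 25.45
ee_pos: [726.5, -7.5, 34.1]
tcp_rot: [[-0.058, -0.998, -0.0], [-0.998, 0.058, 0.0], [-0.0, 0.0, -1.0]]
force: [-1.0, -0.2, -1.0]
width: 0.251
```

Emit:
play_rows --plan '[{"tx": -0.02,"ty": 0.001,"tz": 0,"wx": 0,"wy": 0,"wz": 0},{"tx": 0,"ty": 0,"tz": 0,"wx": 0,"wy": 0,"wz": 0}]'

```text
time_s: 25.65
ee_pos: [725.7, -7.5, 34.2]
tcp_rot: [[-0.058, -0.998, 0.0], [-0.998, 0.058, -0.0], [0.0, -0.0, -1.0]]
force: [-0.5, 0.1, -0.7]
width: 0.254
```

Emit:
play_rows --plan '[{"tx": -0.02,"ty": 0.001,"tz": 0,"wx": 0,"wy": 0,"wz": 0},{"tx": 0,"ty": 0,"tz": 0,"wx": 0,"wy": 0,"wz": 0}]'

```text
time_s: 25.85
ee_pos: [724.6, -7.4, 34.1]
tcp_rot: [[-0.058, -0.998, -0.0], [-0.998, 0.058, -0.0], [0.0, 0.0, -1.0]]
force: [1.2, -0.7, -0.8]
width: 0.254
```

Emit:
play_rows --plan '[{"tx": -0.02,"ty": 0.001,"tz": 0,"wx": 0,"wy": 0,"wz": 0},{"tx": 0,"ty": 0,"tz": 0,"wx": 0,"wy": 0,"wz": 0}]'

```text
time_s: 26.05
ee_pos: [723.6, -7.3, 34.1]
tcp_rot: [[-0.058, -0.998, -0.0], [-0.998, 0.058, 0.0], [-0.0, 0.0, -1.0]]
force: [-0.4, 0.3, -1.8]
width: 0.25
```

Emit:
play_rows --plan '[{"tx": -0.02,"ty": 0.001,"tz": 0,"wx": 0,"wy": 0,"wz": 0},{"tx": 0,"ty": 0,"tz": 0,"wx": 0,"wy": 0,"wz": 0}]'

```text
time_s: 26.25
ee_pos: [722.6, -7.3, 34.1]
tcp_rot: [[-0.058, -0.998, -0.0], [-0.998, 0.058, 0.0], [0.0, 0.0, -1.0]]
force: [0.1, 0.0, -1.0]
width: 0.251
```

It is going in freely at this height. I'll continue.

Emit:
play_rows --plan '[{"tx": -0.04,"ty": 0.0023,"tz": 0,"wx": 0,"wy": 0,"wz": 0},{"tx": -0.04,"ty": 0.0023,"tz": 0,"wx": 0,"wy": 0,"wz": 0},{"tx": -0.04,"ty": 0.0023,"tz": 0,"wx": 0,"wy": 0,"wz": 0},{"tx": 0,"ty": 0,"tz": 0,"wx": 0,"wy": 0,"wz": 0}]'

```text
time_s: 26.65
ee_pos: [716.2, -6.9, 34.1]
tcp_rot: [[-0.058, -0.998, -0.001], [-0.998, 0.058, 0.0], [-0.0, 0.001, -1.0]]
force: [-0.2, -1.0, -0.8]
width: 0.25
```

Emit:
play_rows --plan '[{"tx": -0.05,"ty": 0.003,"tz": 0,"wx": 0,"wy": 0,"wz": 0},{"tx": -0.05,"ty": 0.003,"tz": 0,"wx": 0,"wy": 0,"wz": 0},{"tx": -0.05,"ty": 0.003,"tz": 0,"wx": 0,"wy": 0,"wz": 0},{"tx": -0.05,"ty": 0.003,"tz": 0,"wx": 0,"wy": 0,"wz": 0},{"tx": 0,"ty": 0,"tz": 0,"wx": 0,"wy": 0,"wz": 0}]'

```text
time_s: 27.15
ee_pos: [706.1, -6.3, 34.0]
tcp_rot: [[-0.058, -0.998, -0.001], [-0.998, 0.058, 0.0], [-0.0, 0.001, -1.0]]
force: [-0.8, 0.0, -1.9]
width: 0.25
```

Emit:
play_rows --plan '[{"tx": -0.06,"ty": 0.0035,"tz": 0,"wx": 0,"wy": 0,"wz": 0},{"tx": -0.06,"ty": 0.0035,"tz": 0,"wx": 0,"wy": 0,"wz": 0},{"tx": -0.06,"ty": 0.0035,"tz": 0,"wx": 0,"wy": 0,"wz": 0},{"tx": -0.06,"ty": 0.0035,"tz": 0,"wx": 0,"wy": 0,"wz": 0},{"tx": 0,"ty": 0,"tz": 0,"wx": 0,"wy": 0,"wz": 0}]'

```text
time_s: 27.65
ee_pos: [694.0, -5.6, 34.0]
tcp_rot: [[-0.058, -0.998, -0.001], [-0.998, 0.058, 0.0], [-0.0, 0.001, -1.0]]
force: [-0.4, -0.6, -1.2]
width: 0.248
```

Emit:
play_rows --plan '[{"tx": -0.03,"ty": 0.002,"tz": 0,"wx": 0,"wy": 0,"wz": 0},{"tx": -0.03,"ty": 0.002,"tz": 0,"wx": 0,"wy": 0,"wz": 0},{"tx": 0,"ty": 0,"tz": 0,"wx": 0,"wy": 0,"wz": 0}]'

```text
time_s: 27.95
ee_pos: [691.6, -5.5, 34.1]
tcp_rot: [[-0.058, -0.998, -0.0], [-0.998, 0.058, 0.0], [-0.0, 0.0, -1.0]]
force: [1.0, 0.8, -2.4]
width: 0.251
```

Emit:
play_rows --plan '[{"tx": -0.02,"ty": 0.001,"tz": 0,"wx": 0,"wy": 0,"wz": 0},{"tx": -0.02,"ty": 0.001,"tz": 0,"wx": 0,"wy": 0,"wz": 0},{"tx": 0,"ty": 0,"tz": 0,"wx": 0,"wy": 0,"wz": 0}]'

```text
time_s: 28.25
ee_pos: [689.9, -5.5, 34.1]
tcp_rot: [[-0.058, -0.998, 0.0], [-0.998, 0.058, -0.0], [0.0, -0.0, -1.0]]
force: [1.6, -0.7, -3.1]
width: 0.246
```

Emit:
play_rows --plan '[{"tx": -0.03,"ty": 0.002,"tz": 0,"wx": 0,"wy": 0,"wz": 0},{"tx": 0,"ty": 0,"tz": 0,"wx": 0,"wy": 0,"wz": 0},{"tx": 0,"ty": 0,"tz": 0,"wx": 0,"wy": 0,"wz": 0}]'

```text
time_s: 28.55
ee_pos: [689.6, -5.7, 34.8]
tcp_rot: [[-0.058, -0.998, 0.003], [-0.998, 0.058, -0.001], [0.001, -0.003, -1.0]]
force: [6.0, -1.4, -3.8]
width: 0.249
```

Emit:
play_rows --plan '[{"tx": -0.03,"ty": 0.002,"tz": 0,"wx": 0,"wy": 0,"wz": 0},{"tx": 0,"ty": 0,"tz": 0,"wx": 0,"wy": 0,"wz": 0},{"tx": 0,"ty": 0,"tz": 0,"wx": 0,"wy": 0,"wz": 0}]'

```text
time_s: 28.85
ee_pos: [689.5, -6.0, 35.5]
tcp_rot: [[-0.058, -0.998, 0.006], [-0.998, 0.058, -0.001], [0.001, -0.006, -1.0]]
force: [6.4, -1.3, -3.8]
width: 0.251
```

It is home: a stop at TCP x = 689.6, where 690 was expected. I'll ease the push, lower slightly and let go.

Emit:
play_rows --plan '[{"tx": 0.05,"ty": -0.003,"tz": 0,"wx": 0,"wy": 0,"wz": 0},{"tx": 0,"ty": 0,"tz": -0.01,"wx": 0,"wy": 0,"wz": 0},{"tx": 0,"ty": 0,"tz": 0,"wx": 0,"wy": 0,"wz": 0},{"tx": 0,"ty": 0,"tz": 0,"wx": 0,"wy": 0,"wz": 0}]'

```text
time_s: 29.25
ee_pos: [689.8, -5.6, 34.1]
tcp_rot: [[-0.058, -0.998, 0.001], [-0.998, 0.058, -0.0], [0.0, -0.001, -1.0]]
force: [3.9, -1.6, -2.0]
width: 0.25
```

Emit:
play_rows --plan '[{"tx": 0.02,"ty": 0,"tz": -0.006,"wx": 0,"wy": 0,"wz": 0},{"tx": 0,"ty": 0,"tz": 0,"wx": 0,"wy": 0,"wz": 0},{"tx": 0,"ty": 0,"tz": 0,"wx": 0,"wy": 0,"wz": 0}]'

```text
time_s: 29.55
ee_pos: [689.9, -5.2, 33.6]
tcp_rot: [[-0.058, -0.998, -0.001], [-0.998, 0.058, 0.0], [-0.0, 0.001, -1.0]]
force: [1.3, -0.4, 0.9]
width: 0.252
```

Emit:
play_rows --plan '[{"tx": 0,"ty": 0,"tz": 0,"wx": 0,"wy": 0,"wz": 0},{"tx": 0,"ty": 0,"tz": 0,"wx": 0,"wy": 0,"wz": 0},{"tx": 0,"ty": 0,"tz": 0,"wx": 0,"wy": 0,"wz": 0},{"tx": 0,"ty": 0,"tz": 0,"wx": 0,"wy": 0,"wz": 0},{"tx": 0,"ty": 0,"tz": 0,"wx": 0,"wy": 0,"wz": 0}]' --claw 42

```text
time_s: 30.05
ee_pos: [689.9, -5.2, 33.1]
tcp_rot: [[-0.058, -0.998, -0.001], [-0.998, 0.058, 0.0], [-0.0, 0.001, -1.0]]
force: [0.2, 0.4, -0.3]
width: 0.42
```

Emit:
play_rows --plan '[{"tx": 0,"ty": 0,"tz": 0.3,"wx": 0,"wy": 0,"wz": 0},{"tx": 0,"ty": 0,"tz": 0.8,"wx": 0,"wy": 0,"wz": 0},{"tx": 0,"ty": 0,"tz": 0.8,"wx": 0,"wy": 0,"wz": 0},{"tx": -0.9,"ty": 0,"tz": 0,"wx": 0,"wy": 0,"wz": 0},{"tx": -0.9,"ty": 0,"tz": 0,"wx": 0,"wy": 0,"wz": 0},{"tx": 0,"ty": 0,"tz": 0,"wx": 0,"wy": 0,"wz": 0},{"tx": 0,"ty": 0,"tz": 0,"wx": 0,"wy": 0,"wz": 0}]'

```text
time_s: 30.75
ee_pos: [599.4, -5.2, 129.2]
tcp_rot: [[-0.058, -0.998, 0.001], [-0.998, 0.058, -0.0], [-0.0, -0.001, -1.0]]
force: [0.5, -0.3, -0.0]
width: 0.422
```

```bash
python3 - <<'E'
from h import *
s=state();p=camera_params('wrist');im=grab_frame('wrist');cv2.imwrite('pics/w13.png',im)
import pickle;pickle.dump((s,p),open('w13.pkl','wb'))
im=grab_frame('scene');crop(im,240,140,220,150,3.6,'pics/s13.png')
print(s['time_s'],s['ee_pos'],s['force'],s['width'])
E
```

```text
30.75 [599.45  -5.16 129.23] [ 0.48 -0.35 -0.02] 0.42150928251265357
```

View pics/w13.png

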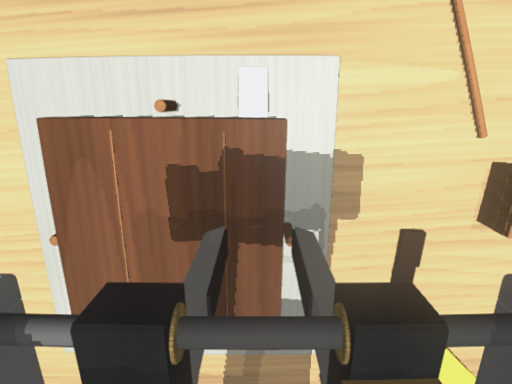

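View pics/s13.png

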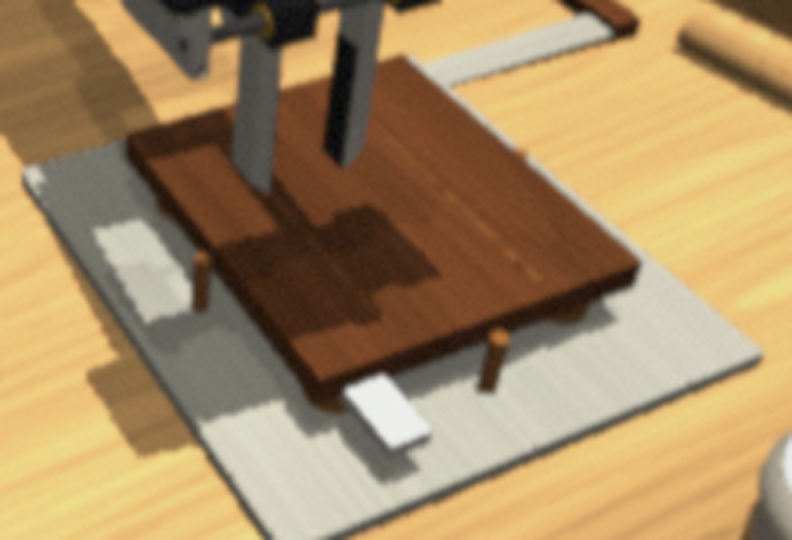

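```bash
python3 - <<'E'
from h import *
import pickle
s,p=pickle.load(open('w13.pkl','rb'))
im=cv2.imread('pics/w13.png');crop(im,190,50,120,90,6.5,'pics/w13c.png')
a,b=onz(p,(238.5,68),42),onz(p,(267.5,68),42);m=(a+b)/2
e1,e2=onz(p,(41,119),56),onz(p,(286,119.5),56);print(m,e1,e2)
u=(e2-e1)[:2]/np.linalg.norm((e2-e1)[:2]);n=np.array([-u[1],u[0]]);d=(m-e2)[:2];print('end from edge',d@n,'lateral from corner',-d@u,np.linalg.norm(e1-e2),np.arctan2(u[0],-u[1]))
E
```

```text
[708.98  -6.89  42.  ] [681.01 163.58  56.  ] [668.25 -30.41  56.  ]
end from edge 39.107436463425486 lateral from corner 26.137377911816607 194.4109553232429 -0.06568124867015748
```

View pics/w13c.png

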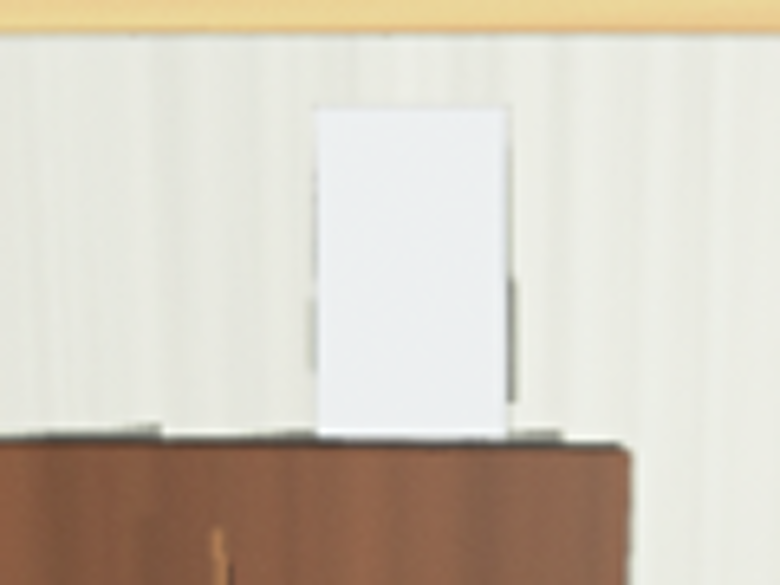

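The head sits against the edge: its end is 39 mm out and its centre line 26 mm from the corner. Now I'll close the fingers and press that corner again.

Emit:
play_rows --plan '[{"tx": 0.46,"ty": 0.02,"tz": 0,"wx": 0,"wy": 0,"wz": 0},{"tx": 0.46,"ty": 0.02,"tz": 0,"wx": 0,"wy": 0,"wz": 0},{"tx": 0,"ty": 0,"tz": -0.4,"wx": 0,"wy": 0,"wz": 0},{"tx": 0,"ty": 0,"tz": -0.5,"wx": 0,"wy": 0,"wz": 0},{"tx": 0,"ty": 0,"tz": -0.4,"wx": 0,"wy": 0,"wz": 0},{"tx": 0,"ty": 0,"tz": 0,"wx": 0,"wy": 0,"wz": 0},{"tx": 0,"ty": 0,"tz": 0,"wx": 0,"wy": 0,"wz": 0},{"tx": 0,"ty": 0,"tz": 0,"wx": 0,"wy": 0,"wz": 0}]' --claw 0 --force 20

```text
time_s: 31.65
ee_pos: [648.4, -3.6, 65.3]
tcp_rot: [[-0.058, -0.998, 0.004], [-0.998, 0.058, -0.001], [0.0, -0.004, -1.0]]
force: [1.3, -0.5, -0.3]
width: 0.004
```

Emit:
play_rows --plan '[{"tx": 0,"ty": 0,"tz": -0.06,"wx": 0,"wy": 0,"wz": 0},{"tx": 0,"ty": 0,"tz": 0,"wx": 0,"wy": 0,"wz": 0},{"tx": 0,"ty": 0,"tz": 0,"wx": 0,"wy": 0,"wz": 0}]'

```text
time_s: 31.95
ee_pos: [646.5, -3.3, 61.0]
tcp_rot: [[-0.058, -0.998, 0.001], [-0.998, 0.058, -0.0], [0.0, -0.001, -1.0]]
force: [0.0, -0.2, -0.0]
width: 0.004
```

Emit:
play_rows --plan '[{"tx": 0,"ty": 0,"tz": -0.06,"wx": 0,"wy": 0,"wz": 0},{"tx": 0,"ty": 0,"tz": -0.03,"wx": 0,"wy": 0,"wz": 0},{"tx": 0,"ty": 0,"tz": 0,"wx": 0,"wy": 0,"wz": 0},{"tx": 0,"ty": 0,"tz": 0,"wx": 0,"wy": 0,"wz": 0}]'

```text
time_s: 32.35
ee_pos: [646.3, -3.3, 56.1]
tcp_rot: [[-0.058, -0.998, 0.0], [-0.998, 0.058, -0.0], [0.0, -0.0, -1.0]]
force: [-0.8, 0.4, 2.6]
width: 0.0
```

Emit:
play_rows --plan '[{"tx": 0,"ty": 0,"tz": -0.02,"wx": 0,"wy": 0,"wz": 0},{"tx": 0,"ty": 0,"tz": 0,"wx": 0,"wy": 0,"wz": 0}]'

```text
time_s: 32.55
ee_pos: [646.4, -3.4, 56.0]
tcp_rot: [[-0.058, -0.998, 0.0], [-0.998, 0.058, -0.0], [0.0, -0.0, -1.0]]
force: [-2.9, 0.6, 7.0]
width: 0.004
```

Emit:
play_rows --plan '[{"tx": 0,"ty": 0,"tz": -0.02,"wx": 0,"wy": 0,"wz": 0},{"tx": 0,"ty": 0,"tz": 0,"wx": 0,"wy": 0,"wz": 0}]'

```text
time_s: 32.75
ee_pos: [646.4, -3.3, 56.0]
tcp_rot: [[-0.058, -0.998, 0.0], [-0.998, 0.058, -0.0], [0.0, -0.0, -1.0]]
force: [-4.5, 0.1, 11.4]
width: 0.007
```

Emit:
play_rows --plan '[{"tx": 0,"ty": 0,"tz": -0.02,"wx": 0,"wy": 0,"wz": 0},{"tx": 0,"ty": 0,"tz": 0,"wx": 0,"wy": 0,"wz": 0}]'

```text
time_s: 32.95
ee_pos: [646.4, -3.4, 56.0]
tcp_rot: [[-0.058, -0.998, 0.0], [-0.998, 0.058, -0.0], [0.0, -0.0, -1.0]]
force: [-6.8, 0.3, 14.4]
width: 0.006
```

Firm now: 14 N and no dip. I'll lift off and take a last look.

Emit:
play_rows --plan '[{"tx": 0,"ty": 0,"tz": 0.3,"wx": 0,"wy": 0,"wz": 0},{"tx": -0.4,"ty": 0,"tz": 0.8,"wx": 0,"wy": 0,"wz": 0},{"tx": -0.8,"ty": -0.4,"tz": 0.5,"wx": 0,"wy": 0,"wz": 0},{"tx": -0.4,"ty": -0.6,"tz": 0.5,"wx": 0,"wy": 0,"wz": 0},{"tx": -0.2,"ty": -0.6,"tz": 0.2,"wx": 0,"wy": 0,"wz": 0},{"tx": 0,"ty": -0.6,"tz": 0,"wx": 0,"wy": 0,"wz": 0},{"tx": 0,"ty": 0,"tz": 0,"wx": 0,"wy": 0,"wz": 0},{"tx": 0,"ty": 0,"tz": 0,"wx": 0,"wy": 0,"wz": 0}]'

```text
time_s: 33.75
ee_pos: [557.1, -113.0, 167.3]
tcp_rot: [[-0.059, -0.998, 0.0], [-0.998, 0.059, 0.001], [-0.001, -0.0, -1.0]]
force: [0.7, -0.9, 0.2]
width: 0.009
```

```bash
python3 - <<'E'
from h import *
s=state();im=grab_frame('scene');crop(im,240,140,220,150,3.6,'pics/s14.png');im=grab_frame('top');crop(im,110,100,150,150,4,'pics/t14.png')
print(s['time_s'],s['ee_pos'],s['force'])
E
```

```text
33.75 [ 557.1  -113.03  167.27] [ 0.72 -0.94  0.21]
```

View pics/s14.png

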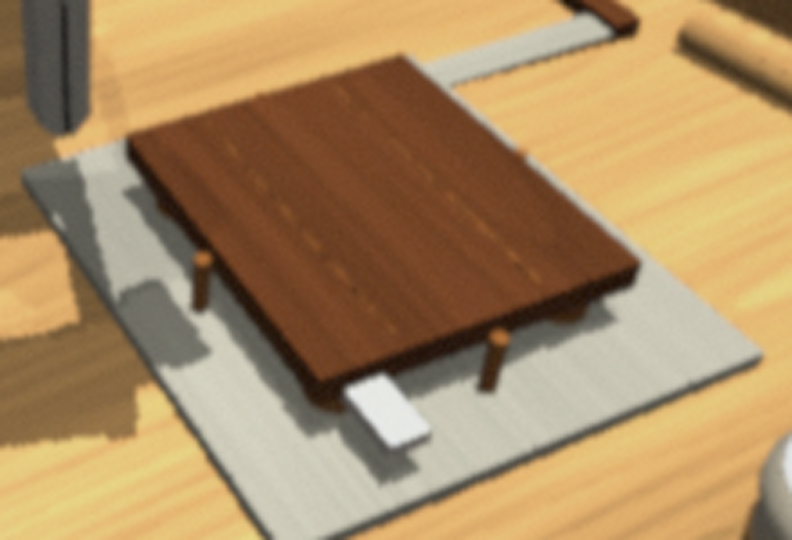

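View pics/t14.png

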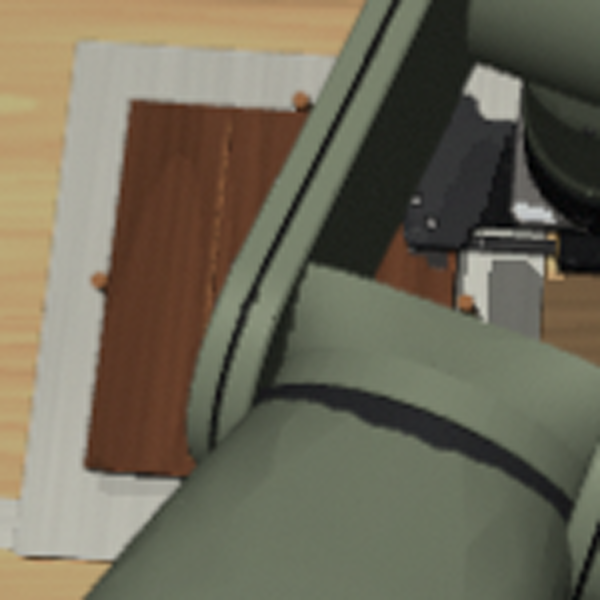

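The scene view shows the panel flat on its pads within the dowels and the packer's head, at about (387,410) in the crop, against the far edge at the far right corner. The arm is clear of everything.

```bash
python3 -c "from rig import *; print(finish_job())"
```

```text
the job is handed in; nothing more can be done
None
```

The job is done and handed in at about 34 s of the 72 s allowed. The low corner was far right, and with the packer in place it no longer rocks.

- **Finding the corner:** I pressed the corners in the order asked. Near left, far left and near right were firm at z ≈ 56 mm under 10 to 34 N. Far right dipped about 3.3 mm before going firm.
- **Fitting the packer:** I took it from the holder by the blade, set it down on the bench and took it again by the head. I pushed it in from the far edge until the head stopped against the panel, then let go.
- **Failed tries:** The first two pushes were about 0.5 mm too high. They caught the panel's edge with up to about 9 N and slid the panel about 2 mm towards the robot, within its dowel play. I touched the blade down on the stand plate to check its height, and the next push, slightly lower, went in freely.
- **Last checks:** The far right corner held at 56.0 mm under 14 N. The end of the head measured 39 mm out from the edge (40 mm expected) and its centre line 26 mm from the corner. The last scene picture shows the panel lying flat on its pads with the robot clear.
- **Camera disagreement:** The top camera read 3 to 5 mm different from the other two in x, so I relied on the wrist and scene cameras.

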